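# Put the reagent jar back in the drop-front cabinet

### The arm

A 6-joint arm with a two-finger parallel gripper is mounted at the origin on the work surface. World frame = base frame: x ahead of the robot, y to its left, z up, the work surface at z = 0. Lengths are in m, angles in rad, forces in N, time in s.
With the tool pointing down it reaches from about 0.35 to 0.775 m from the base axis. Payload 7.3 kg.
Tool frame: the origin (TCP) lies between the finger pads, 19 mm behind the fingertips; this is the grasp point; z points along the fingers, y is the line along which they close (so a half turn about z gives the same grasp; the last joint's range is limited). The gripper opens to 92 mm and grips with 3 to 60 N. Pads are 19 mm wide; open, the fingers measure 130 mm over their backs; the gripper's body (75 mm by 190 mm) begins 47 mm behind the grasp point.
Start: joints at [1.08, 0.342, 1.524, -0, 1.275, -0.146], TCP at [0.177, 0.494, 0.246] pointing down, gripper open.
Joint ranges: [-2.53, 2.53], [-0.77, 2.02], [0.04, 2.7], [-1, 4.14], [0.28, 2.66], [-3.11, 3.11]. Speed limits (rad/s): [2.57, 2.57, 3.14, 3.14, 3.14, 3.14].

### API

Orientations are given as [roll, pitch, yaw] about the fixed x, y, z axes, in that order (R = Rz(yaw) Ry(pitch) Rx(roll)).
In Python, from cell import * gives the robot as it stands. The module is installed in compiled form; this text tells all that it offers.
- The arm moves only by the tool arm_command, never from a script. Its argument "series" is a list of rows, each an object of numbers: "x", "y", "z": the shift along the tool's x, y, z in mm; "rx", "ry", "rz": the turn, a rotation vector about the tool's x, y, z in degrees. A call has 1 to 20 rows; each row is the pose to reach, as a shift and turn from the pose commanded when the call began, along the tool's axes at that moment; what a row does not reach only later rows make up. A row lasts 1/10 s, in which the tool goes at most 50 mm and 8.59 degrees, less where a joint would pass 70% of its speed; a pose out of reach is approached as far as the arm can. A call with a gripper value outside its range is refused whole. "hand" is the finger opening in mm, from 0 to 91.8, set as the call begins (left out, the last holds). The fingers move at their own pace and stop on an object; "squeeze" is the grip in N (left out, the last holds). Time passes only in rows, so rows that repeat a pose let the fingers close. It gives the time, the measured TCP pose, the force, the opening and the grip force at its end, in the units of the state.
- observe(): the state, without advancing time (a new reading comes with each control period).
- read_camera(name): name is "scene" or "top" or "wrist"; returns a dict with "pixels" (420x560x3 uint8, blue, green, red), "K" (3x3 intrinsics, pixels), "rvec" (rotation vector, rad) and "tvec" (3), from world to camera coordinates, as OpenCV has them. Camera axes: x right, y down, z forward; pixel columns grow to the right and rows downward; lengths in m; the calibration is good to about 2 mm. The wrist camera is an equidistant fisheye: a pixel r from the principal point sees the ray r / f radians off the axis. A picture is of the moment at which its call begins. There is no depth.
- hand_in(): hands the job in; it is judged then, once.
Trained networks look in a picture, given as the dict that the camera call returned (one of the last four; its "shot" number tells which), for a name from the list of things; names that differ only in an ending like _2 or _b are one class to them, and where a whole thing is asked for, a point or a joint stands for the part that bears it (a point fixed in the world has none). Each returns a list of dicts, best first, with "confidence" (0 to 1); they miss things now and then, are a little off and sometimes report something else, mostly with a low value. They report only what shows in the picture. A call takes as long as a camera call. They do not tell look-alikes from the thing itself.
- boxes_of(picture, query): "point" ([x, y, z] in m, in world coordinates, good to about 4 mm: the middle of the surface that is visible of it).
- trace(picture, query): "pixels" (420x560 bool, what is visible of it).
- mark_of(picture, query): "point" ([x, y, z] in m, in world coordinates, good to about 4 mm: a listed point, or the origin of a listed thing).
The state is a dict: "time": time; "qpos": joint angles; "qvel": joint speeds; "joint_efforts": joint torques, N m; "tool_pos": TCP position; "tool_rot": TCP orientation; "contact_force": force on the tool from outside, world axes, zero at the start; "torque": the same for the moment, N m; "opening": finger opening in m; "grip_force": force on a finger pad.
Only numpy, scipy, OpenCV 4.12 (cv2) and the standard library are available. Lean on these libraries where they do the work, as an engineer would, in place of code of your own. Each camera call takes 0.05 s, during which the arm holds its last target. There are 200 camera calls.

### The job

Pull the small cabinet's sloping front door fully down by its tab, then stand the small amber jar from the bench on the bare rubber pad inside, centred, so that it completes the row with the two jars already there. Then push the door back up until it is fully closed. Keep the jar upright all the way and leave the two shelved jars and everything else on the bench where they are.

Things in the scene. Friction and masses are not known exactly. Their poses are not given: they have to be found in the camera images.
- cabinet: White cabinet fixed to the bench, 156 mm deep, 300 mm wide, 167 mm high. Origin: on the bench under the middle of the hinge line, its foremost line; x points into the cabinet, z up. Plinth 45 mm high; its top is the floor. The open front leans back 38 degrees from the hinge line up to the roof's front edge. Side panels 10 mm thick (280 mm inside) follow the slope; clear back at x = 150 mm.
- roof (a point): Middle of the clear roof's front edge, at its underside: 112 mm above the cabinet floor, 82 mm behind the hinge line. The roof is 10 mm thick and reaches from here to the back. It bars a tool pointing straight down from the row; one leaning back 35 to 45 degrees, fingers pointing down and into the cabinet, can reach it.
- hinge (a point): Middle of the door's hinge line, at the floor's front edge, 45 mm above the bench; the hinge axis is the cabinet's y axis.
- door (a joint): Door angle, rad. 0 = closed, leaning back 38 degrees against the roof's edge; grows as its top comes forward and down, to the stop at 1.97 (15 degrees above level). May start ajar. The stiff hinge keeps it where it is left; 3 to 6 N at the tab move it. White panel 300 mm wide, 142 mm from hinge to top edge, 9 mm thick.
- tab (a point): Grip point in the steel tab at the middle of the door's top edge, 40 mm from that edge. Tab: strip 28 mm wide (cabinet y), 9 mm thick, 57 mm long; grip it across the 28 mm; it can turn between the pads. Closed, it points up, leaning 10 degrees to the robot, the point 83 mm behind and 150 mm above the hinge line; open, it points forward and down.
- jar: The jar to put away, loose on the bench beside the cabinet, left or right. Upright jar of amber glass with a white screw cap of the same diameter: 42 mm diameter, 54 mm high, about 0.11 kg. Origin: centre of its underside.
- jar_a: One of the two jars standing in the cabinet's row, identical to the one on the bench. Upright jar of amber glass with a white screw cap of the same diameter: 42 mm diameter, 54 mm high, about 0.11 kg. Origin: centre of its underside.
- jar_b: The other jar in the row. Upright jar of amber glass with a white screw cap of the same diameter: 42 mm diameter, 54 mm high, about 0.11 kg. Origin: centre of its underside.
- pad: Black round rubber pad, 46 mm diameter, 2 mm thick, fixed on the cabinet's floor: the free place in the row. Origin: centre of its underside. The row has three places, 80 mm apart across the cabinet (y = -80, 0, 80 mm), 77 mm behind the hinge line; the pad may be at any of them.
- bottle: Bystander: white plastic bottle, 60 mm diameter, 125 mm high, on the bench at the other side of the cabinet from the jar. Origin: centre of its underside.
- flask: Bystander: round glass flask with a narrow neck, 96 mm diameter, 155 mm high. Origin: centre of its underside.
- carton: Bystander: flat cardboard box 75 x 110 x 35 mm. Origin: centre of its underside.
- beaker: Bystander: glass beaker, 68 mm diameter, 85 mm high. Origin: centre of its underside.
- bluecap: Bystander: loose blue screw cap, 44 mm diameter, 18 mm high, lying on the bench in front of the robot. Origin: centre of its underside.
- pig: Bystander: small pink-red toy pig, 44 mm wide, 65 mm high. Origin: centre of its underside.
Not all that is in view belongs to the job. What is shaped like the jar but blue is not meant.

How it is judged:
By the outcome, as a careful person would: the job done as asked, in the order asked, and still so for the second after the job is handed in, with the robot touching nothing.
It also fails if it takes over 72 s, if anything falls off the work surface, if the arm or the gripper's body presses on something with over 40 N, if the wrist force passes 120 N, or if a joint passes its speed limit or range.

## Working session

There is one attempt and no reset: what is moved stays moved. The work goes in short steps, Python scripts to look and compute and a tool call to move; the robot and the scene stay as the last step left them, time stands still between calls to the robot, and variables do not carry over. Pictures are saved under pics/ and viewed, at most 10 in all, crops included, and the job is handed in when it is done.

Besides the shell and the picture viewer there is one more tool, called after "Request:" as a command line: name --argument value ..., lists and objects as JSON in quotes. arm_command: Moves the arm, as the interface text tells. Its arguments: {"type":"object","properties":{"series":{"type":"array"},"hand":{"type":"number"},"squeeze":{"type":"number"}},"required":["series"]}

```bash
mkdir -p pics
python3 - <<'E'
from cell import *
import cv2,numpy as np
s=observe();print(s['time'],s['tool_pos'],s['tool_rot'])
ims=[]
for c in ['scene','top']:
    p=read_camera(c);ims.append(p['pixels'])
    for q in ['cabinet','hinge','roof','tab','jar','pad','bottle','flask','carton','beaker','bluecap','pig']:
        print(c,q,[(np.round(d['point'],3).tolist(),round(d['confidence'],2)) for d in mark_of(p,q)][:5])
cv2.imwrite('pics/scene.png',ims[0]);cv2.imwrite('pics/top.png',ims[1])
E
```

```text
0.0 [0.17725707 0.49376407 0.24484459] [-3.14006190e+00 -2.17017360e-04  2.79681658e+00]
scene cabinet [([0.616, 0.053, 0.0], 0.97), ([0.378, 0.074, 0.004], 0.63)]
scene hinge [([0.618, 0.05, 0.043], 0.75)]
scene roof [([0.698, 0.054, 0.158], 0.63)]
scene tab [([0.659, 0.052, 0.216], 0.97), ([0.38, 0.072, 0.0], 0.17)]
scene jar [([0.488, -0.421, -0.007], 0.75), ([0.67, -0.361, -0.002], 0.66), ([0.513, -0.335, 0.001], 0.65), ([0.563, -0.223, -0.0], 0.64)]
scene pad [([0.681, 0.342, -0.001], 0.53)]
scene bottle [([0.484, 0.358, 0.001], 0.79)]
scene flask [([0.681, 0.338, -0.002], 0.94)]
scene carton [([0.673, -0.361, -0.002], 0.65)]
scene beaker [([0.593, 0.498, -0.0], 0.78)]
scene bluecap [([0.38, 0.073, 0.003], 0.53)]
scene pig [([0.604, -0.487, 0.005], 0.7)]
top cabinet [([0.618, 0.051, -0.001], 0.98)]
top hinge [([0.616, 0.052, 0.045], 0.95)]
top roof [([0.698, 0.052, 0.161], 0.73)]
top tab [([0.661, 0.048, 0.214], 0.9)]
top jar [([0.563, -0.23, 0.001], 0.69), ([0.492, -0.419, 0.003], 0.66), ([0.693, -0.027, 0.046], 0.55), ([0.513, -0.334, -0.0], 0.49), ([0.693, 0.051, 0.046], 0.4)]
top pad [([0.686, 0.133, 0.05], 0.39), ([0.691, 0.052, 0.045], 0.2)]
top bottle [([0.482, 0.358, 0.0], 0.63), ([0.607, -0.49, -0.002], 0.5), ([0.694, -0.023, 0.043], 0.31)]
top flask [([0.683, 0.34, 0.005], 0.63)]
top carton [([0.616, 0.053, 0.046], 0.68), ([0.671, -0.365, -0.005], 0.56)]
top beaker [([0.591, 0.504, 0.0], 0.8), ([0.694, 0.052, 0.162], 0.44)]
top bluecap [([0.692, 0.05, 0.045], 0.59), ([0.38, 0.072, 0.004], 0.51)]
top pig [([0.607, -0.49, -0.002], 0.55)]
```

View pics/scene.png

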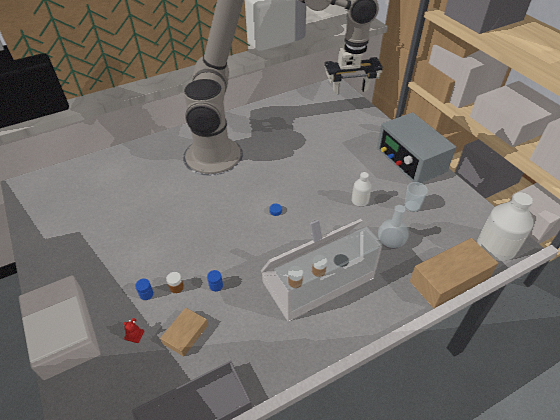

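View pics/top.png

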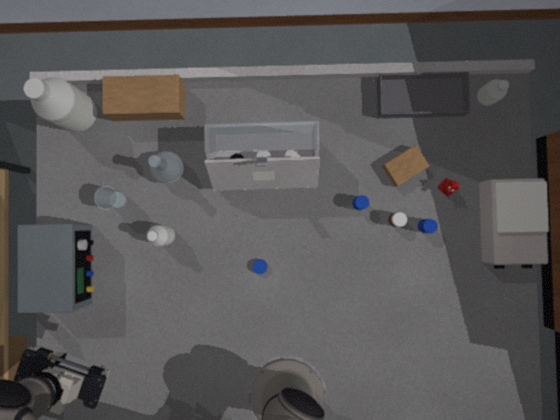

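Scene shows the cabinet with door ajar, its tab at (317,231), two jars at (295,280) and (319,268) and the free pad at (341,261). Candidates for the jar are blue look-alikes at (144,289) and (215,281), and a white-capped amber one at (175,283). In the top view these are (428,226), (361,202) and (399,219). I choose the amber one, about (0.513,-0.335), and check it in a crop.

```bash
cat > h.py <<'E'
from cell import *
import numpy as np
from scipy.spatial.transform import Rotation as R
def tool(yaw,tilt):
    "tool leaning so that fingers point down and toward heading yaw (deg); y axis to the left"
    return R.from_euler('z',yaw,degrees=True)*R.from_euler('y',180-tilt,degrees=True)
def go(targets,start=None):
    "print rows (mm,deg) from the present pose (or given (p,Rot)) to world targets [(p,Rot)]"
    s=observe()
    p0,r0=start or (np.array(s['tool_pos']),R.from_euler('xyz',s['tool_rot']))
    for p,r in targets:
        d=r0.inv().apply(np.array(p)-p0)*1000; v=np.degrees((r0.inv()*r).as_rotvec())
        print('{"x":%.1f,"y":%.1f,"z":%.1f,"rx":%.1f,"ry":%.1f,"rz":%.1f}'%(*d,*v))
E
python3 - <<'E'
from h import *
import cv2
acc={}
for i in range(8):
    p=read_camera(['top','scene'][i%2])
    for q in ['cabinet','hinge','roof','tab','jar','pad']:
        for d in mark_of(p,q):
            k=q
            if q in('jar','pad'): k=q+str(np.round(np.array(d['point'])[:2]*20).astype(int))
            acc.setdefault(k,[]).append(d['point'])
    if i==1: 
        im=p['pixels'][235:340,120:390]; cv2.imwrite('pics/crop.png',cv2.resize(im,None,fx=2.9,fy=2.9,interpolation=3))
    if i==0: top=p
for k,v in acc.items(): print(k,len(v),np.round(np.mean(v,0),4),np.round(np.std(v,0),4))
# front plinth edge line in the top view
K,rv,t=top['K'],R.from_rotvec(np.ravel(top['rvec'])),np.ravel(top['tvec'])
g=cv2.cvtColor(top['pixels'],cv2.COLOR_BGR2GRAY)
L=cv2.createLineSegmentDetector().detect(g)[0][:,0]
for l in L:
    if np.hypot(l[2]-l[0],l[3]-l[1])>50 and 195<min(l[0],l[2]) and max(l[0],l[2])<330 and 110<l[1]<200:
        o=[]
        for z in (0,.045,.167):
            c=-rv.inv().apply(t)
            P=[]
            for u in (l[:2],l[2:]):
                d=rv.inv().apply(np.linalg.solve(K,[*u,1])); P.append(c+d*(z-c[2])/d[2])
            P.sort(key=lambda a:-a[1]); e=P[0]-P[1]
            o.append((z,np.round(P[0][:2],3).tolist(),np.round(P[1][:2],3).tolist(),round(float(np.degrees(np.arctan2(-e[0],e[1]))),2)))
        print(np.round(l),o)
p0=(.658,.051)
go([((.3,.3,.36),tool(0,0)),((*p0,.31),tool(0,0))])
E
```

```text
cabinet 13 [0.6067 0.1278 0.0158] [0.0604 0.1562 0.0433]
hinge 12 [0.635  0.1367 0.0476] [0.033  0.1521 0.0537]
roof 8 [0.6949 0.0522 0.1599] [0.002  0.0013 0.0017]
tab 9 [0.6543 0.0512 0.1895] [0.0138 0.0029 0.0676]
jar[10 -8] 8 [ 0.4897 -0.42   -0.0008] [0.003  0.0012 0.0032]
jar[11 -5] 6 [ 5.634e-01 -2.295e-01 -2.000e-04] [0.0013 0.0026 0.0012]
jar[10 -7] 7 [ 5.139e-01 -3.328e-01  2.000e-04] [0.0007 0.001  0.0012]
jar[14  1] 5 [0.6926 0.0519 0.0686] [0.0017 0.0011 0.0462]
jar[14  0] 3 [ 0.6957 -0.0233  0.0456] [0.0008 0.0008 0.0013]
pad[14  3] 4 [0.69   0.1312 0.0492] [0.0005 0.0018 0.0012]
jar[11 -4] 2 [ 0.562  -0.2242  0.0008] [0.0027 0.0005 0.0005]
pad[10  7] 1 [0.4842 0.358  0.0023] [0. 0. 0.]
jar[8 1] 1 [0.3801 0.0745 0.0044] [0. 0. 0.]
jar[14 -1] 1 [ 0.6931 -0.0262  0.0457] [0. 0. 0.]
jar[13  1] 1 [0.6589 0.047  0.2161] [0. 0. 0.]
pad[12  1] 1 [ 6.195e-01  5.060e-02 -3.000e-04] [0. 0. 0.]
[321. 120. 206. 124.] [(0, [0.816, 0.227], [0.818, -0.122], 0.36), (0.045, [0.804, 0.218], [0.807, -0.118], 0.36), (0.167, [0.773, 0.195], [0.775, -0.106], 0.36)]
{"x":-180.9,"y":-141.3,"z":-114.5,"rx":0.0,"ry":0.0,"rz":-19.8}
{"x":-602.0,"y":-254.6,"z":-64.5,"rx":0.0,"ry":0.0,"rz":-19.8}
```

View pics/crop.png

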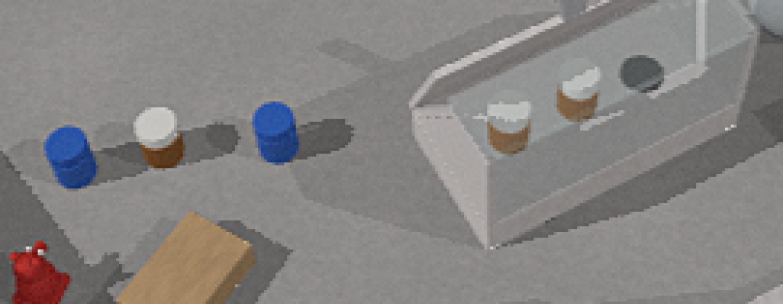

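The crop shows the white-capped amber jar at (160,137), standing between two blue look-alikes at (70,157) and (276,131). The pad is free, at the left end of the row seen from the robot. Now to the tab.

Request:
arm_command --series '[{"x":-45,"y":-35,"z":-30,"rz":-5},{"x":-90,"y":-70,"z":-60,"rz":-10},{"x":-135,"y":-105,"z":-90,"rz":-15},{"x":-181,"y":-141,"z":-114,"rz":-19},{"x":-230,"y":-155,"z":-110,"rz":-19},{"x":-275,"y":-167,"z":-105,"rz":-19},{"x":-320,"y":-178,"z":-100,"rz":-19},{"x":-365,"y":-190,"z":-95,"rz":-19},{"x":-410,"y":-203,"z":-90,"rz":-19},{"x":-455,"y":-216,"z":-85,"rz":-19},{"x":-500,"y":-228,"z":-80,"rz":-19},{"x":-550,"y":-241,"z":-70,"rz":-19},{"x":-602,"y":-255,"z":-65,"rz":-19},{"x":-602,"y":-255,"z":-65,"rz":-19},{"x":-602,"y":-255,"z":-65,"rz":-19},{"x":-602,"y":-255,"z":-65,"rz":-19},{"x":-602,"y":-255,"z":-65,"rz":-19}]' --hand 60 --squeeze 25

```text
invalid input
```

Request:
arm_command --series '[{"x":-90,"y":-70,"z":-60,"rx":0,"ry":0,"rz":-10}]' --hand 60 --squeeze 25

```text
time: 4.2
tool_pos: [0.1985, 0.4589, 0.2655]
tool_rot: [-3.137, -0.003, 2.946]
contact_force: [1.5, -0.3, 0.7]
opening: 0.087
grip_force: 0.0
```

Run:
```python
from h import *
go([((.3,.3,.36),tool(1,0)),((.658,.051,.31),tool(1,0))])
```

```text
{"x":-130.2,"y":-136.5,"z":-94.4,"rx":-0.2,"ry":-0.2,"rz":-12.2}
{"x":-529.9,"y":-310.8,"z":-44.8,"rx":-0.2,"ry":-0.2,"rz":-12.2}
```

Request:
arm_command --series '[{"x":-130,"y":-136,"z":-94,"rx":0,"ry":0,"rz":-12},{"x":-130,"y":-136,"z":-94,"rx":0,"ry":0,"rz":-12},{"x":-130,"y":-136,"z":-94,"rx":0,"ry":0,"rz":-12},{"x":-130,"y":-136,"z":-94,"rx":0,"ry":0,"rz":-12},{"x":-530,"y":-311,"z":-45,"rx":0,"ry":0,"rz":-12},{"x":-530,"y":-311,"z":-45,"rx":0,"ry":0,"rz":-12},{"x":-530,"y":-311,"z":-45,"rx":0,"ry":0,"rz":-12},{"x":-530,"y":-311,"z":-45,"rx":0,"ry":0,"rz":-12},{"x":-530,"y":-311,"z":-45,"rx":0,"ry":0,"rz":-12},{"x":-530,"y":-311,"z":-45,"rx":0,"ry":0,"rz":-12},{"x":-530,"y":-311,"z":-45,"rx":0,"ry":0,"rz":-12},{"x":-530,"y":-311,"z":-45,"rx":0,"ry":0,"rz":-12},{"x":-530,"y":-311,"z":-45,"rx":0,"ry":0,"rz":-12},{"x":-530,"y":-311,"z":-45,"rx":0,"ry":0,"rz":-12},{"x":-530,"y":-311,"z":-45,"rx":0,"ry":0,"rz":-12},{"x":-530,"y":-311,"z":-45,"rx":0,"ry":0,"rz":-12},{"x":-530,"y":-311,"z":-45,"rx":0,"ry":0,"rz":-12}]' --hand 60

```text
time: 5.9
tool_pos: [0.6574, 0.0491, 0.3144]
tool_rot: [3.141, 0.002, -3.131]
contact_force: [-0.6, -0.3, 0.5]
opening: 0.0598
grip_force: 0.0
```

Request:
arm_command --series '[{"x":-2,"y":1,"z":35,"rx":0,"ry":0,"rz":0},{"x":-2,"y":1,"z":70,"rx":0,"ry":0,"rz":0},{"x":-2,"y":1,"z":102,"rx":0,"ry":0,"rz":0},{"x":-2,"y":1,"z":102,"rx":0,"ry":0,"rz":0}]'

```text
time: 6.3
tool_pos: [0.6572, 0.0501, 0.2073]
tool_rot: [3.141, -0.008, -3.131]
contact_force: [-1.2, -0.1, -0.5]
opening: 0.0599
grip_force: 0.0
```

Request:
arm_command --series '[{"x":0,"y":0,"z":0,"rx":0,"ry":0,"rz":0},{"x":0,"y":0,"z":0,"rx":0,"ry":0,"rz":0},{"x":0,"y":0,"z":0,"rx":0,"ry":0,"rz":0},{"x":0,"y":0,"z":0,"rx":0,"ry":0,"rz":0},{"x":0,"y":0,"z":0,"rx":0,"ry":0,"rz":0}]' --hand 10 --squeeze 25

```text
time: 6.8
tool_pos: [0.6606, 0.0516, 0.2127]
tool_rot: [3.137, 0.003, -3.131]
contact_force: [0.3, 10.3, 3.9]
opening: 0.0278
grip_force: 25.0
```

Run:
```python
from h import *
s=observe();p=s['tool_pos'];print(p,s['opening'],s['grip_force'],s['contact_force'],np.round(s['qpos'],2))
H=np.array([.617,.045]); d=np.array([p[0],p[2]])-H; r=np.hypot(*d); a=np.degrees(np.arctan2(*d));print(r,a)
r0=.1714
print("a closed 29")
T=[]
for x in np.linspace(a,-85,16)[1:]:
    rr=r+(r0-r)*min(1,(a-x)/30)
    q=H+rr*np.array([np.sin(np.radians(x)),np.cos(np.radians(x))]);T.append(((q[0],p[1],q[1]),R.from_euler('xyz',s['tool_rot'])))
go(T)
```

```text
[0.66060176 0.05161572 0.21267631] 0.027831546379612455 24.99918222427368 [ 0.26913578 10.31407181  3.9035101 ] [-0.04  0.62  1.15  0.    1.36 -1.62]
0.17325258337984561 14.576111397570747
a closed 29
{"x":19.7,"y":0.2,"z":-3.6,"rx":0.0,"ry":0.0,"rz":0.0}
{"x":39.7,"y":0.4,"z":-4.8,"rx":0.0,"ry":0.0,"rz":0.0}
{"x":59.6,"y":0.6,"z":-3.8,"rx":0.0,"ry":0.0,"rz":0.0}
{"x":79.2,"y":0.8,"z":-0.4,"rx":0.0,"ry":0.0,"rz":0.0}
{"x":98.3,"y":1.0,"z":5.0,"rx":0.0,"ry":0.0,"rz":0.0}
{"x":116.8,"y":1.1,"z":12.3,"rx":0.0,"ry":0.0,"rz":0.0}
{"x":134.2,"y":1.3,"z":21.8,"rx":0.0,"ry":0.0,"rz":0.0}
{"x":150.5,"y":1.4,"z":33.2,"rx":0.0,"ry":0.0,"rz":0.0}
{"x":165.3,"y":1.5,"z":46.4,"rx":0.0,"ry":0.0,"rz":0.0}
{"x":178.5,"y":1.6,"z":61.2,"rx":0.0,"ry":0.0,"rz":0.0}
{"x":189.9,"y":1.6,"z":77.4,"rx":0.0,"ry":0.0,"rz":0.0}
{"x":199.3,"y":1.6,"z":94.9,"rx":0.0,"ry":0.0,"rz":0.0}
{"x":206.7,"y":1.6,"z":113.3,"rx":0.0,"ry":0.0,"rz":0.0}
{"x":211.9,"y":1.6,"z":132.5,"rx":0.0,"ry":0.0,"rz":0.0}
{"x":214.8,"y":1.5,"z":152.1,"rx":0.0,"ry":0.0,"rz":0.0}
```

Request:
arm_command --series '[{"x":20,"y":0,"z":-4,"rx":0,"ry":0,"rz":0},{"x":40,"y":0,"z":-5,"rx":0,"ry":0,"rz":0},{"x":60,"y":0,"z":-4,"rx":0,"ry":0,"rz":0},{"x":79,"y":0,"z":0,"rx":0,"ry":0,"rz":0},{"x":98,"y":0,"z":5,"rx":0,"ry":0,"rz":0},{"x":117,"y":0,"z":12,"rx":0,"ry":0,"rz":0},{"x":134,"y":0,"z":22,"rx":0,"ry":0,"rz":0},{"x":150,"y":0,"z":33,"rx":0,"ry":0,"rz":0},{"x":165,"y":0,"z":46,"rx":0,"ry":0,"rz":0},{"x":178,"y":0,"z":61,"rx":0,"ry":0,"rz":0}]'

```text
time: 7.8
tool_pos: [0.4814, 0.0498, 0.1514]
tool_rot: [3.137, 0.002, -3.132]
contact_force: [-1.6, 13.6, 3.7]
opening: 0.0281
grip_force: 25.0
```

Request:
arm_command --series '[{"x":12,"y":1,"z":16,"rx":0,"ry":0,"rz":0},{"x":21,"y":1,"z":34,"rx":0,"ry":0,"rz":0},{"x":29,"y":1,"z":52,"rx":0,"ry":0,"rz":0},{"x":34,"y":1,"z":71,"rx":0,"ry":0,"rz":0},{"x":37,"y":1,"z":90,"rx":0,"ry":0,"rz":0},{"x":37,"y":1,"z":92,"rx":0,"ry":0,"rz":0},{"x":37,"y":1,"z":92,"rx":0,"ry":0,"rz":0}]'

```text
time: 8.5
tool_pos: [0.4435, 0.0495, 0.0574]
tool_rot: [3.139, -0.004, -3.133]
contact_force: [-3.3, 9.5, -2.8]
opening: 0.0275
grip_force: 25.0
```

Request:
arm_command --series '[{"x":0,"y":0,"z":3,"rx":0,"ry":0,"rz":0},{"x":0,"y":0,"z":3,"rx":0,"ry":0,"rz":0},{"x":0,"y":0,"z":3,"rx":0,"ry":0,"rz":0}]'

```text
time: 8.8
tool_pos: [0.4433, 0.0494, 0.0548]
tool_rot: [3.139, -0.004, -3.132]
contact_force: [-4.2, 9.7, -2.0]
opening: 0.0274
grip_force: 25.0
```

Run:
```python
from h import *
import cv2
p=read_camera('scene');cv2.imwrite('pics/open.png',p['pixels'][160:340,180:440].repeat(3,0).repeat(3,1)); print([d for d in mark_of(p,'tab')][:2])
```

```text
[{'point': [0.4433, 0.05, 0.0611], 'confidence': 0.62}]
```

View pics/open.png

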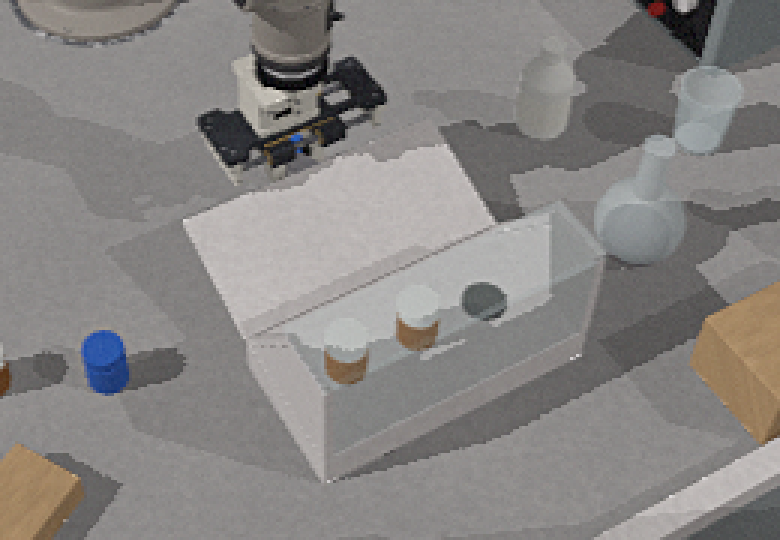

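Request:
arm_command --series '[{"x":0,"y":1,"z":3,"rx":0,"ry":0,"rz":0},{"x":-1,"y":1,"z":6,"rx":0,"ry":0,"rz":0},{"x":-1,"y":1,"z":6,"rx":0,"ry":0,"rz":0}]'

```text
time: 9.2
tool_pos: [0.443, 0.0495, 0.0484]
tool_rot: [3.141, -0.007, -3.132]
contact_force: [-7.7, 2.6, -2.6]
opening: 0.0278
grip_force: 25.0
```

Run:
```python
from h import *
for c in ('scene','top','scene'):
    p=read_camera(c); print([(d['point'],d['confidence']) for d in mark_of(p,'tab')][:2])
```

```text
[([0.5901, 0.4982, -0.0018], 0.66)]
[]
[([0.4448, 0.0494, 0.0579], 0.69)]
```

Run:
```python
from h import *
import cv2
p=read_camera('scene');im=p['pixels'].copy()
c,s=np.cos(np.radians(1.2)),np.sin(np.radians(1.2))
for ang,col in ((1.8,(0,0,255)),(1.97,(0,200,0)),(2.1,(255,0,0))):
    t=np.radians(38)-ang; ux,uz=np.sin(t),np.cos(t)
    P=[(.617+c*a*ux-s*b,.052+s*a*ux+c*b,.045+a*uz) for a,b in((0,.15),(.142,.15),(.142,-.15),(0,-.15))]
    q=cv2.projectPoints(np.array(P),np.array(p['rvec'],float),np.array(p['tvec'],float),p['K'],None)[0][:,0]
    print(ang,np.round(q,1).tolist())
    im=cv2.resize(im,None,fx=1,fy=1)
    p.setdefault('q',[]).append((q,col))
big=cv2.resize(im[190:290,225:355],None,fx=6,fy=6,interpolation=0)
for q,col in p['q']: cv2.polylines(big,[((q-[225,190])*6).astype(np.int32)],False,col,1)
cv2.imwrite('pics/door.png',big)
```

```text
1.8 [[345.8, 234.8], [324.6, 196.5], [241.4, 231.9], [262.2, 273.8]]
1.97 [[345.8, 234.8], [322.7, 199.8], [240.7, 234.9], [262.2, 273.8]]
2.1 [[345.8, 234.8], [321.8, 202.9], [240.6, 237.8], [262.2, 273.8]]
```

View pics/door.png

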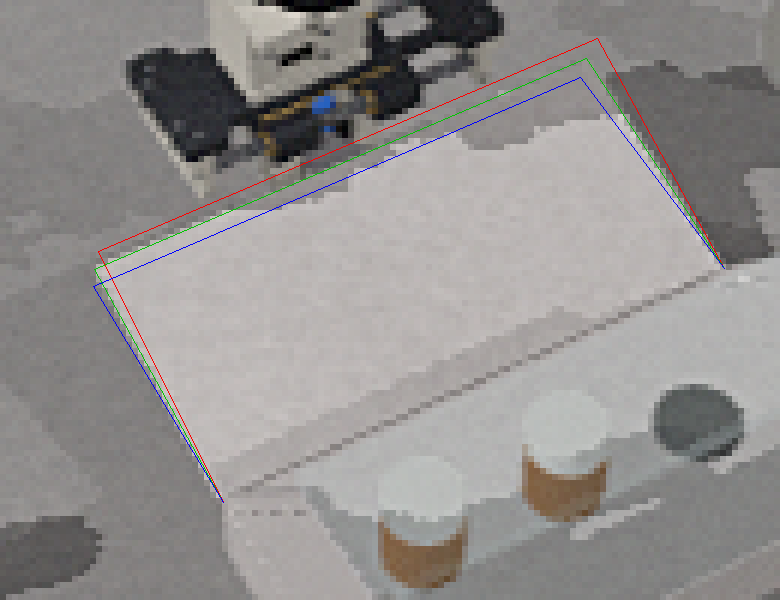

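The open-door picture agrees with the green (1.97 rad) outline, with far corners at about (100,268) and (583,60), so the door is fully down. Release, then go to the jar.

Request:
arm_command --series '[{"x":0,"y":0,"z":0,"rx":0,"ry":0,"rz":0},{"x":0,"y":0,"z":0,"rx":0,"ry":0,"rz":0},{"x":0,"y":0,"z":0,"rx":0,"ry":0,"rz":0},{"x":0,"y":0,"z":-30,"rx":0,"ry":0,"rz":0},{"x":0,"y":0,"z":-70,"rx":0,"ry":0,"rz":0},{"x":0,"y":0,"z":-120,"rx":0,"ry":0,"rz":0},{"x":0,"y":0,"z":-170,"rx":0,"ry":0,"rz":0},{"x":0,"y":0,"z":-220,"rx":0,"ry":0,"rz":0},{"x":0,"y":0,"z":-220,"rx":0,"ry":0,"rz":0},{"x":0,"y":0,"z":-220,"rx":0,"ry":0,"rz":0}]' --hand 60

```text
time: 10.55
tool_pos: [0.4466, 0.0489, 0.2703]
tool_rot: [-3.141, 0.004, -3.132]
contact_force: [-0.4, 0.2, -1.2]
opening: 0.0597
grip_force: 0.0
```

Run:
```python
from h import *
s=observe();print(s['time'],s['tool_pos'],s['tool_rot'],s['contact_force'],s['opening'])
for c in ('top','wrist','scene'):
    p=read_camera(c)
    for q in('pad','jar','tab'): print(c,q,[(np.round(d['point'],4).tolist(),round(d['confidence'],2)) for d in mark_of(p,q)][:5])
r=tool(-20,45); g=np.array([.514,-.333,.040])
b=g-r.apply([0,0,.13]); print(b)
go([(b+[0,0,.08],r),(b,r),(g,r)])
```

```text
10.55 [0.44656427 0.04888642 0.27026265] [-3.14138525  0.0035283  -3.13219493] [-0.37457338  0.24947568 -1.16567259] 0.059655640269528444
top pad [([0.6907, 0.1326, 0.048], 0.55)]
top jar [([0.4922, -0.4181, 0.0034], 0.8), ([0.6905, -0.0244, 0.0427], 0.76), ([0.6935, 0.053, 0.0417], 0.61), ([0.5632, -0.23, 0.001], 0.52), ([0.5115, -0.3337, 0.0009], 0.49)]
top tab [([0.4459, 0.0462, 0.0586], 0.62), ([0.6069, -0.49, -0.002], 0.55)]
wrist pad [([0.6952, 0.1337, 0.0411], 0.48)]
wrist jar [([0.5648, -0.2226, -0.0023], 0.75), ([0.6913, 0.0508, 0.0494], 0.72), ([0.4902, -0.4189, -0.0008], 0.71), ([0.5117, -0.3302, -0.0041], 0.66), ([0.6948, -0.0308, 0.0466], 0.62)]
wrist tab [([0.4407, 0.0456, 0.0582], 0.67)]
scene pad [([0.3765, 0.0736, 0.0033], 0.29)]
scene jar [([0.4888, -0.4225, -0.0019], 0.69), ([0.5606, -0.2252, 0.0006], 0.56)]
scene tab [([0.4425, 0.0501, 0.0556], 0.77)]
[ 0.42761981 -0.30156018  0.13192388]
{"x":21.8,"y":-350.4,"z":56.9,"rx":8.1,"ry":-44.5,"rz":19.5}
{"x":21.7,"y":-350.4,"z":136.9,"rx":8.1,"ry":-44.5,"rz":19.5}
{"x":-64.4,"y":-382.7,"z":228.8,"rx":8.1,"ry":-44.5,"rz":19.5}
```

Request:
arm_command --series '[{"x":22,"y":-350,"z":57,"rx":8,"ry":-44.5,"rz":19.5},{"x":22,"y":-350,"z":57,"rx":8,"ry":-44.5,"rz":19.5},{"x":22,"y":-350,"z":57,"rx":8,"ry":-44.5,"rz":19.5},{"x":22,"y":-350,"z":57,"rx":8,"ry":-44.5,"rz":19.5},{"x":22,"y":-350,"z":57,"rx":8,"ry":-44.5,"rz":19.5},{"x":22,"y":-350,"z":57,"rx":8,"ry":-44.5,"rz":19.5},{"x":22,"y":-350,"z":57,"rx":8,"ry":-44.5,"rz":19.5},{"x":22,"y":-350,"z":57,"rx":8,"ry":-44.5,"rz":19.5},{"x":22,"y":-350,"z":57,"rx":8,"ry":-44.5,"rz":19.5},{"x":22,"y":-350,"z":57,"rx":8,"ry":-44.5,"rz":19.5},{"x":22,"y":-350,"z":57,"rx":8,"ry":-44.5,"rz":19.5},{"x":22,"y":-350,"z":57,"rx":8,"ry":-44.5,"rz":19.5}]'

```text
time: 12.35
tool_pos: [0.4342, -0.2995, 0.2298]
tool_rot: [3.136, 0.756, 2.78]
contact_force: [0.5, 0.7, -2.2]
opening: 0.0601
grip_force: 0.0
```

Run:
```python
from h import *
s=observe();print(s['time'],s['tool_pos'],s['tool_rot'],np.round(s['qpos'],2))
for c in ('wrist','wrist'):
    p=read_camera(c)
    for q in('jar',): print(c,q,[(np.round(d['point'],4).tolist(),round(d['confidence'],2)) for d in mark_of(p,q)][:5])
r=tool(-20,45); g=np.array([.513,-.3328,.040])
b=g-r.apply([0,0,.13]); print(b)
go([(b,r),(g-r.apply([0,0,.06]),r),(g,r)])
```

```text
12.35 [ 0.43422211 -0.29946988  0.22981501] [3.13622878 0.75576429 2.77952929] [-0.99  0.12  2.14  1.1   0.47 -3.1 ]
wrist jar [([0.4886, -0.4197, -0.0043], 0.96), ([0.564, -0.2214, 0.0003], 0.93), ([0.5123, -0.334, -0.002], 0.74), ([0.6961, -0.0315, 0.046], 0.66)]
wrist jar [([0.5167, -0.3329, -0.0017], 0.96), ([0.4913, -0.4192, -0.006], 0.95), ([0.696, -0.0298, 0.0439], 0.77), ([0.5651, -0.2236, 0.0015], 0.65)]
[ 0.42661981 -0.30136018  0.13192388]
{"x":71.9,"y":-6.4,"z":67.1,"rx":-0.1,"ry":-1.7,"rz":-0.4}
{"x":69.9,"y":-6.3,"z":137.0,"rx":-0.1,"ry":-1.7,"rz":-0.4}
{"x":68.1,"y":-6.1,"z":197.0,"rx":-0.1,"ry":-1.7,"rz":-0.4}
```

Run:
```python
from h import *
r=tool(-40,45); g=np.array([.5135,-.333,.040])
go([(g-r.apply([0,0,.09])+[0,0,.09],r)])
```

```text
{"x":6.0,"y":15.8,"z":44.5,"rx":13.8,"ry":-1.7,"rz":13.9}
```

Request:
arm_command --series '[{"x":6,"y":16,"z":45,"rx":14,"ry":-1.5,"rz":14},{"x":6,"y":16,"z":45,"rx":14,"ry":-1.5,"rz":14},{"x":6,"y":16,"z":45,"rx":14,"ry":-1.5,"rz":14},{"x":6,"y":16,"z":45,"rx":14,"ry":-1.5,"rz":14},{"x":6,"y":16,"z":45,"rx":14,"ry":-1.5,"rz":14},{"x":6,"y":16,"z":45,"rx":14,"ry":-1.5,"rz":14},{"x":6,"y":16,"z":45,"rx":14,"ry":-1.5,"rz":14},{"x":6,"y":16,"z":45,"rx":14,"ry":-1.5,"rz":14}]'

```text
time: 13.35
tool_pos: [0.4193, -0.3289, 0.2144]
tool_rot: [3.049, 0.776, 2.441]
contact_force: [-0.4, -0.3, -0.5]
opening: 0.0602
grip_force: 0.0
```

Run:
```python
from h import *
s=observe();print(s['time'],s['tool_pos'],np.round(s['qpos'],2))
p=read_camera('wrist'); print([(np.round(d['point'],4).tolist(),round(d['confidence'],2)) for d in mark_of(p,'jar')][:5])
r=tool(-40,45); g=np.array([.5135,-.333,.040])
go([(g-r.apply([0,0,.09]),r),(g,r)])
```

```text
13.35 [ 0.4193009  -0.32892494  0.21442251] [-0.97  0.15  2.19  1.35  0.28 -3.1 ]
[([0.4893, -0.4175, -0.005], 0.88), ([0.5146, -0.3345, -0.002], 0.61), ([0.5653, -0.2217, 0.0003], 0.59)]
{"x":69.6,"y":48.9,"z":91.6,"rx":5.2,"ry":-0.5,"rz":-0.1}
{"x":68.7,"y":40.7,"z":181.3,"rx":5.2,"ry":-0.5,"rz":-0.1}
```

Run:
```python
from h import *
from scipy.optimize import least_squares
s=observe()
Q=np.array([[1.08,.342,1.524,0,1.275,-.146],[-.04,.62,1.15,0,1.36,-1.62],[-.99,.12,2.14,1.1,.47,-3.1],s['qpos']])
P=np.array([[.177,.494,.246],[.6606,.0516,.2127],[.43422,-.29947,.22982],s['tool_pos']])
E=[[-3.14,0,2.7968],[3.137,.003,-3.131],[3.13623,.75576,2.77953],s['tool_rot']]
print(Q[3].round(4).tolist(),P[3].tolist(),list(s['tool_rot']))
rz=lambda a:R.from_euler('z',a); ry=lambda a:R.from_euler('y',a)
for s4 in(1,-1):
  for q,e in zip(Q,E):
    r=rz(q[0])*ry(q[1]+q[2])*rz(s4*q[3])*ry(q[4])*rz(q[5]+np.pi/2)
    print(s4,np.degrees((r.inv()*R.from_euler('xyz',e)).magnitude()).round(2))
for s4 in (1,-1):
 def fk(v,q):
  d,L1,L2,lat,w,Lt,e,o=v
  return rz(q[0]).apply([e,lat,d]+ry(q[1]).apply([0,0,L1])+ry(q[1]+q[2]).apply([o,0,L2]+rz(s4*q[3]).apply(ry(q[4]).apply([0,w,Lt]))))
 f=lambda v:np.concatenate([1000*(fk(v,q)-p) for q,p in zip(Q,P)]+[ [5*v[6],5*v[7]]])
 o=least_squares(f,[.2,.5,.4,.04,.04,.3,0,0]);print(s4,o.x.round(4),f(o.x).round(1))
```

```text
[-0.9656, 0.1459, 2.1914, 1.3472, 0.283, -3.1045] [0.4194099444762659, -0.32870508410663146, 0.21424955344188734] [np.float64(3.048542004950539), np.float64(0.7759999372591104), np.float64(2.4409616295943133)]
1 0.12
1 0.58
1 0.59
1 0.0
-1 0.12
-1 0.58
-1 125.59
-1 154.37
1 [ 0.2067  0.5085  0.3696  0.0792 -0.0018  0.2951  0.0054  0.0397] [-1.  -0.6 -0.9  0.6 -0.6  0.7 -0.5 -1.6  0.7  0.6  1.3 -0.4  0.   0.2]
-1 [-0.7663  0.5911  0.0231  0.153  -0.075  -0.1482  0.2137 -0.3461] [  6.3  14.3  17.2 -11.4   0.4 -15.  -20.1  -5.7   2.3  16.6   9.   -4.4
   1.1  -1.7]
```

```bash
cat > kin.py <<'E'
import numpy as np
from scipy.optimize import least_squares
from scipy.spatial.transform import Rotation as R
rz=lambda a:R.from_euler('z',a); ry=lambda a:R.from_euler('y',a)
d,L1,L2,lat,w,Lt,e,o=.2067,.5085,.3696,.0792,-.0018,.2951,.0054,.0397
LO=np.array([-2.53,-.77,.04,-1,.28,-3.11]);HI=np.array([2.53,2.02,2.7,4.14,2.66,3.11])
def fk(q):
    a=rz(q[0]);b=ry(q[1]+q[2]);c=rz(q[3])*ry(q[4])
    return a.apply([e,lat,d]+ry(q[1]).apply([0,0,L1])+b.apply([o,0,L2]+c.apply([0,w,Lt]))),a*b*c*rz(q[5]+np.pi/2)
def ik(p,r,seed):
    def f(q):
        P,Q=fk(q); return np.r_[(P-p)*10,(Q.inv()*r).as_rotvec()*3]
    s=least_squares(f,np.clip(seed,LO+.03,HI-.03),bounds=(LO+.02,HI-.02)); return s.x,np.abs(s.fun).max()
E
python3 - <<'E'
from h import *
from kin import *
from h import tool
seeds=[np.array([a,.5,2.0,q4,.5,q6]) for a in(0,) for q4 in(0,1.57,3.0) for q6 in(-2,0,2)]
for name,g,hs,a in(('jar',[.5135,-.333,.04],range(-75,31,15),-.7),('pad',[.691,.1326,.089],range(-24,25,8),.08)):
  for tilt in(37,42,46):
    for h in hs:
      for fl in(0,180):
        r=tool(h,tilt)*R.from_euler('z',fl,degrees=True); S=[]
        for sd in seeds:
            x,er=ik(np.array(g),r,sd+[a,0,0,0,0,0])
            if er<.005 and not any(np.abs(x-y).max()<.05 for y in S): S.append(x); 
        for x in S: print(name,tilt,h,fl,x.round(2).tolist())
E
```

```text
jar 37 -15 0 [-0.88, 0.62, 2.03, 1.72, 0.36, 2.46]
jar 37 -15 180 [-0.88, 0.62, 2.03, 1.72, 0.36, -0.68]
jar 37 0 0 [-0.95, 0.64, 1.95, 1.34, 0.53, 2.56]
jar 37 0 180 [-0.95, 0.64, 1.95, 1.34, 0.53, -0.58]
jar 37 15 0 [-0.99, 0.68, 1.85, 1.08, 0.71, 2.57]
jar 37 15 180 [-0.99, 0.68, 1.85, 1.08, 0.71, -0.57]
jar 37 30 0 [-1.01, 0.73, 1.72, 0.89, 0.89, 2.54]
jar 37 30 180 [-1.01, 0.73, 1.72, 0.89, 0.89, -0.6]
jar 42 -60 0 [-0.55, 0.65, 2.05, 4.11, 0.39, 1.02]
jar 42 -60 180 [-0.55, 0.65, 2.05, 4.11, 0.39, -2.12]
jar 42 -45 0 [-0.67, 0.64, 2.11, 3.37, 0.34, 1.44]
jar 42 -45 180 [-0.67, 0.64, 2.11, 3.37, 0.34, -1.7]
jar 42 -30 0 [-0.8, 0.63, 2.12, 2.63, 0.37, 1.85]
jar 42 -30 180 [-0.8, 0.63, 2.12, 2.63, 0.37, -1.29]
jar 42 -15 0 [-0.91, 0.64, 2.08, 2.01, 0.46, 2.15]
jar 42 -15 180 [-0.91, 0.64, 2.08, 2.01, 0.46, -0.99]
jar 42 0 0 [-0.98, 0.67, 2.0, 1.55, 0.59, 2.33]
jar 42 0 180 [-0.98, 0.67, 2.0, 1.55, 0.59, -0.81]
jar 42 15 0 [-1.03, 0.7, 1.88, 1.22, 0.76, 2.41]
jar 42 15 180 [-1.03, 0.7, 1.88, 1.22, 0.76, -0.73]
jar 42 30 0 [-1.04, 0.75, 1.73, 0.98, 0.94, 2.43]
jar 42 30 180 [-1.04, 
[... 570 characters left out ...]
0.73, 1.9, 1.31, 0.81, 2.29]
jar 46 15 180 [-1.06, 0.73, 1.9, 1.31, 0.81, -0.85]
jar 46 30 0 [-1.07, 0.78, 1.74, 1.04, 0.98, 2.35]
jar 46 30 180 [-1.07, 0.78, 1.74, 1.04, 0.98, -0.8]
pad 37 -24 0 [0.23, 0.67, 1.66, -0.97, 0.46, -0.11]
pad 37 -24 180 [0.23, 0.67, 1.66, -0.97, 0.46, 3.03]
pad 37 -16 0 [0.19, 0.65, 1.71, -0.97, 0.34, -0.24]
pad 37 -16 180 [0.19, 0.65, 1.71, -0.97, 0.34, 2.91]
pad 37 24 0 [-0.03, 0.62, 1.76, 1.02, 0.31, -2.94]
pad 37 24 180 [-0.03, 0.62, 1.76, 1.02, 0.31, 0.2]
pad 42 24 0 [-0.05, 0.62, 1.82, 1.52, 0.31, 2.84]
pad 42 24 180 [-0.05, 0.62, 1.82, 1.52, 0.31, -0.31]
pad 46 24 0 [-0.07, 0.63, 1.87, 1.86, 0.36, 2.48]
pad 46 24 180 [-0.07, 0.63, 1.87, 1.86, 0.36, -0.66]
```

Run:
```python
from kin import *
from h import tool
g=np.array([.691,.1326,.088])
for tilt in (28,30,32,34,46,48,50,52,54):
    for h in (-4,0,3,6):
        for q4 in(-.5,.5,1.5,2.5):
            x,er=ik(g,tool(h,tilt)*R.from_euler('z',180,degrees=True),np.array([.08,.6,1.9,q4,.4,0 if q4>0 else 1.5]))
            if er<.005: print(tilt,h,x.round(2).tolist()); break
```

```text
28 -4 [0.12, 0.64, 1.63, -0.22, 0.4, 1.94]
28 0 [0.1, 0.63, 1.64, -0.12, 0.39, 1.77]
28 3 [0.09, 0.63, 1.64, -0.04, 0.38, 1.64]
28 6 [0.07, 0.63, 1.65, 0.04, 0.38, 1.51]
30 -4 [0.12, 0.63, 1.66, -0.28, 0.35, 2.0]
30 0 [0.1, 0.63, 1.67, -0.16, 0.33, 1.81]
30 3 [0.09, 0.62, 1.67, -0.05, 0.32, 1.65]
30 6 [0.07, 0.62, 1.68, 0.05, 0.32, 1.49]
50 -4 [0.14, 0.66, 1.92, 3.66, 0.33, -1.93]
50 0 [0.11, 0.65, 1.93, 3.41, 0.32, -1.76]
50 3 [0.08, 0.65, 1.94, 3.22, 0.32, -1.63]
50 6 [0.06, 0.65, 1.94, 3.03, 0.32, -1.5]
52 -4 [0.15, 0.67, 1.94, 3.6, 0.39, -1.86]
52 0 [0.11, 0.66, 1.95, 3.38, 0.38, -1.72]
52 3 [0.09, 0.66, 1.96, 3.21, 0.38, -1.61]
52 6 [0.06, 0.66, 1.96, 3.05, 0.39, -1.51]
54 -4 [0.15, 0.68, 1.96, 3.55, 0.46, -1.81]
54 0 [0.11, 0.67, 1.97, 3.35, 0.45, -1.7]
54 3 [0.09, 0.67, 1.98, 3.2, 0.45, -1.61]
54 6 [0.06, 0.67, 1.98, 3.06, 0.45, -1.52]
```

```bash
cat >> h.py <<'E'
from kin import fk,ik
def rows(L,r0p0=None):
    "L: list of (p,R) -> printed rounded rows relative to first pose"
    p0,r0=L[0]; o=[]
    for p,r in L[1:]:
        d=r0.inv().apply(np.array(p)-p0)*1000; v=np.degrees((r0.inv()*r).as_rotvec())
        o.append('{"x":%d,"y":%d,"z":%d,"rx":%.1f,"ry":%.1f,"rz":%.1f}'%(*d.round(),*v))
    print('['+', '.join(o)+']')
E
python3 - <<'E'
from h import *
s=observe(); q0=np.array(s['qpos'])
F=R.from_euler('z',180,degrees=True)
r=tool(-35,52)*F; g=np.array([.5135,-.333,.04])
qg,er=ik(g,r,[-.75,.68,2.15,2.9,.6,-1.5]);print(qg.round(2),er)
q=qg
for b in np.arange(.01,.101,.01): q,er=ik(g-r.apply([0,0,b])+[0,0,b*.3],r,q)
print('hover',q.round(2),er,fk(q)[0])
L=[fk(q0+(q-q0)*t) for t in np.linspace(0,1,28)]
print([round(float((a[1].inv()*b[1]).magnitude()*57.3),1) for a,b in zip(L,L[1:])])
print(np.round([l[0] for l in L[::3]],3).tolist())
rows(L[:15]); rows(L[14:]+[L[-1]]*2)
np.save('hover.npy',q)
E
```

```text
[-0.77  0.71  2.23  2.95  0.71 -1.52] 1.457167719820518e-15
hover [-0.81  0.4   2.4   2.85  0.57 -1.45] 2.7755575615628914e-15 [ 0.44894994 -0.28780156  0.13156615]
[6.7, 6.7, 6.7, 6.7, 6.7, 6.7, 6.7, 6.6, 6.6, 6.6, 6.6, 6.6, 6.6, 6.6, 6.6, 6.5, 6.5, 6.5, 6.5, 6.5, 6.4, 6.4, 6.4, 6.4, 6.3, 6.3, 6.3]
[[0.42, -0.327, 0.214], [0.432, -0.31, 0.201], [0.444, -0.296, 0.191], [0.453, -0.285, 0.183], [0.461, -0.277, 0.175], [0.466, -0.274, 0.168], [0.468, -0.273, 0.16], [0.466, -0.276, 0.152], [0.46, -0.281, 0.142], [0.449, -0.288, 0.132]]
[{"x":4,"y":7,"z":3,"rx":-1.0,"ry":0.1,"rz":6.6}, {"x":7,"y":14,"z":7,"rx":-2.0,"ry":0.3,"rz":13.2}, {"x":10,"y":20,"z":10,"rx":-2.9,"ry":0.5,"rz":19.8}, {"x":13,"y":27,"z":13,"rx":-3.8,"ry":0.7,"rz":26.5}, {"x":15,"y":32,"z":16,"rx":-4.6,"ry":1.0,"rz":33.1}, {"x":18,"y":38,"z":18,"rx":-5.3,"ry":1.2,"rz":39.7}, {"x":20,"y":43,"z":21,"rx":-6.0,"ry":1.5,"rz":46.3}, {"x":22,"y":48,"z":23,"rx":-6.6,"ry":1.9,"rz":52.9}, {"x":23,"y":52,"z":26,"rx":-7.2,"ry":2.2,"rz":59.5}, {"x":25,"y":56,"z":28,"rx":-7.7,"ry":2.5,"rz":66.1}, {"x":27,"y":59,"z":31,"rx":-8.1,"ry":
[... 292 characters left out ...]
,"z":6,"rx":-1.5,"ry":-0.3,"rz":19.6}, {"x":1,"y":-6,"z":8,"rx":-2.0,"ry":-0.6,"rz":26.0}, {"x":0,"y":-8,"z":10,"rx":-2.6,"ry":-0.8,"rz":32.5}, {"x":-2,"y":-10,"z":12,"rx":-3.2,"ry":-1.1,"rz":38.9}, {"x":-4,"y":-12,"z":13,"rx":-3.9,"ry":-1.5,"rz":45.3}, {"x":-7,"y":-14,"z":14,"rx":-4.6,"ry":-1.9,"rz":51.7}, {"x":-10,"y":-17,"z":16,"rx":-5.5,"ry":-2.3,"rz":58.0}, {"x":-13,"y":-20,"z":17,"rx":-6.4,"ry":-2.7,"rz":64.3}, {"x":-17,"y":-23,"z":17,"rx":-7.4,"ry":-3.2,"rz":70.5}, {"x":-22,"y":-26,"z":18,"rx":-8.5,"ry":-3.8,"rz":76.7}, {"x":-27,"y":-30,"z":18,"rx":-9.8,"ry":-4.3,"rz":82.8}, {"x":-27,"y":-30,"z":18,"rx":-9.8,"ry":-4.3,"rz":82.8}, {"x":-27,"y":-30,"z":18,"rx":-9.8,"ry":-4.3,"rz":82.8}]
```

Request:
arm_command --series '[{"x":4,"y":7,"z":3,"rx":-1.0,"ry":0.1,"rz":6.6},{"x":7,"y":14,"z":7,"rx":-2.0,"ry":0.3,"rz":13.2},{"x":10,"y":20,"z":10,"rx":-2.9,"ry":0.5,"rz":19.8},{"x":13,"y":27,"z":13,"rx":-3.8,"ry":0.7,"rz":26.5},{"x":15,"y":32,"z":16,"rx":-4.6,"ry":1.0,"rz":33.1},{"x":18,"y":38,"z":18,"rx":-5.3,"ry":1.2,"rz":39.7},{"x":20,"y":43,"z":21,"rx":-6.0,"ry":1.5,"rz":46.3},{"x":22,"y":48,"z":23,"rx":-6.6,"ry":1.9,"rz":52.9},{"x":23,"y":52,"z":26,"rx":-7.2,"ry":2.2,"rz":59.5},{"x":25,"y":56,"z":28,"rx":-7.7,"ry":2.5,"rz":66.1},{"x":27,"y":59,"z":31,"rx":-8.1,"ry":2.7,"rz":72.7},{"x":28,"y":62,"z":33,"rx":-8.5,"ry":3.0,"rz":79.3},{"x":29,"y":64,"z":35,"rx":-8.8,"ry":3.2,"rz":85.9},{"x":31,"y":66,"z":37,"rx":-9.1,"ry":3.4,"rz":92.4}]'

```text
time: 14.85
tool_pos: [0.4638, -0.2754, 0.1705]
tool_rot: [2.292, -0.197, 1.002]
contact_force: [-0.3, -0.4, 0.2]
opening: 0.06
grip_force: 0.0
```

Run:
```python
from h import *
s=observe(); q0=np.array(s['qpos']); q=np.load('hover.npy')
print(s['time'],q0.round(2),s['tool_pos'],np.abs(fk(q0)[0]-s['tool_pos']).max())
L=[fk(q0+(q-q0)*t) for t in np.linspace(0,1,15)]
print(max(float((a[1].inv()*b[1]).magnitude()*57.3) for a,b in zip(L,L[1:])))
rows(L+[L[-1]]*2)
```

```text
14.85 [-0.88  0.28  2.29  2.13  0.43 -2.24] [ 0.46378577 -0.27536212  0.17049392] 0.0032055943834803924
6.070682481166202
[{"x":1,"y":-2,"z":2,"rx":-0.4,"ry":-0.1,"rz":6.1}, {"x":1,"y":-3,"z":4,"rx":-0.9,"ry":-0.1,"rz":12.1}, {"x":1,"y":-5,"z":6,"rx":-1.3,"ry":-0.3,"rz":18.1}, {"x":1,"y":-7,"z":7,"rx":-1.8,"ry":-0.5,"rz":24.1}, {"x":0,"y":-8,"z":9,"rx":-2.3,"ry":-0.7,"rz":30.1}, {"x":-1,"y":-10,"z":10,"rx":-2.9,"ry":-1.0,"rz":36.1}, {"x":-3,"y":-12,"z":11,"rx":-3.5,"ry":-1.3,"rz":42.0}, {"x":-5,"y":-14,"z":13,"rx":-4.2,"ry":-1.6,"rz":47.9}, {"x":-8,"y":-17,"z":14,"rx":-4.9,"ry":-2.0,"rz":53.8}, {"x":-11,"y":-19,"z":14,"rx":-5.7,"ry":-2.4,"rz":59.6}, {"x":-15,"y":-22,"z":15,"rx":-6.6,"ry":-2.8,"rz":65.4}, {"x":-18,"y":-25,"z":16,"rx":-7.5,"ry":-3.3,"rz":71.2}, {"x":-23,"y":-28,"z":16,"rx":-8.6,"ry":-3.8,"rz":76.9}, {"x":-27,"y":-31,"z":16,"rx":-9.7,"ry":-4.3,"rz":82.6}, {"x":-27,"y":-31,"z":16,"rx":-9.7,"ry":-4.3,"rz":82.6}, {"x":-27,"y":-31,"z":16,"rx":-9.7,"ry":-4.3,"rz":82.6}]
```

Tracking follows the plan well.

Request:
arm_command --series '[{"x":1,"y":-2,"z":2,"rx":-0.4,"ry":-0.1,"rz":6.1},{"x":1,"y":-3,"z":4,"rx":-0.9,"ry":-0.1,"rz":12.1},{"x":1,"y":-5,"z":6,"rx":-1.3,"ry":-0.3,"rz":18.1},{"x":1,"y":-7,"z":7,"rx":-1.8,"ry":-0.5,"rz":24.1},{"x":0,"y":-8,"z":9,"rx":-2.3,"ry":-0.7,"rz":30.1},{"x":-1,"y":-10,"z":10,"rx":-2.9,"ry":-1.0,"rz":36.1},{"x":-3,"y":-12,"z":11,"rx":-3.5,"ry":-1.3,"rz":42.0},{"x":-5,"y":-14,"z":13,"rx":-4.2,"ry":-1.6,"rz":47.9},{"x":-8,"y":-17,"z":14,"rx":-4.9,"ry":-2.0,"rz":53.8},{"x":-11,"y":-19,"z":14,"rx":-5.7,"ry":-2.4,"rz":59.6},{"x":-15,"y":-22,"z":15,"rx":-6.6,"ry":-2.8,"rz":65.4},{"x":-18,"y":-25,"z":16,"rx":-7.5,"ry":-3.3,"rz":71.2},{"x":-23,"y":-28,"z":16,"rx":-8.6,"ry":-3.8,"rz":76.9},{"x":-27,"y":-31,"z":16,"rx":-9.7,"ry":-4.3,"rz":82.6},{"x":-27,"y":-31,"z":16,"rx":-9.7,"ry":-4.3,"rz":82.6},{"x":-27,"y":-31,"z":16,"rx":-9.7,"ry":-4.3,"rz":82.6}]'

```text
time: 16.45
tool_pos: [0.446, -0.2875, 0.1321]
tool_rot: [3.134, -0.907, -0.599]
contact_force: [0.4, 0.1, -0.1]
opening: 0.0603
grip_force: 0.0
```

Run:
```python
from h import *
s=observe(); print(s['time'],np.round(s['qpos'],2),s['tool_pos'])
r=tool(-35,52)*R.from_euler('z',180,degrees=True)
p=read_camera('wrist'); print([(np.round(d['point'],4).tolist(),round(d['confidence'],2)) for d in mark_of(p,'jar')][:5])
g=np.array([.5135,-.333,.04])
go([(g-r.apply([0,0,.06]),r),(g,r)])
```

```text
16.45 [-0.81  0.4   2.39  2.85  0.57 -1.45] [ 0.4460198  -0.28754239  0.13210725]
[([0.491, -0.4173, -0.0051], 0.83), ([0.563, -0.2232, -0.0001], 0.65), ([0.5143, -0.3319, -0.0035], 0.61)]
{"x":-22.7,"y":-1.7,"z":60.9,"rx":-0.1,"ry":-0.0,"rz":0.4}
{"x":-22.7,"y":-1.6,"z":120.9,"rx":-0.1,"ry":-0.0,"rz":0.4}
```

Request:
arm_command --series '[{"x":-12,"y":-2,"z":25,"rx":0,"ry":0,"rz":0.4},{"x":-23,"y":-2,"z":50,"rx":0,"ry":0,"rz":0.4},{"x":-23,"y":-2,"z":75,"rx":0,"ry":0,"rz":0.4},{"x":-23,"y":-2,"z":100,"rx":0,"ry":0,"rz":0.4},{"x":-23,"y":-2,"z":121,"rx":0,"ry":0,"rz":0.4},{"x":-23,"y":-2,"z":121,"rx":0,"ry":0,"rz":0.4},{"x":-23,"y":-2,"z":121,"rx":0,"ry":0,"rz":0.4}]'

```text
time: 17.25
tool_pos: [0.5131, -0.3322, 0.0393]
tool_rot: [-3.138, -0.907, -0.614]
contact_force: [0.1, 0.4, 0.1]
opening: 0.0601
grip_force: 0.0
```

Run:
```python
from h import *
s=observe(); print(s['time'],np.round(s['qpos'],2),s['tool_pos'],s['tool_rot'],s['contact_force'])
p=read_camera('top'); print([(np.round(d['point'],4).tolist(),round(d['confidence'],2)) for d in mark_of(p,'jar')][:5])
r=tool(-35,52)*R.from_euler('z',180,degrees=True);go([(np.array([.5135,-.333,.04]),r)])
import cv2
p=read_camera('wrist');cv2.imwrite('pics/grip.png',p['pixels'])
```

```text
17.25 [-0.76  0.72  2.21  2.96  0.69 -1.52] [ 0.51306589 -0.33217707  0.03931767] [-3.1382338  -0.90658769 -0.61372455] [0.07295747 0.38227094 0.14146242]
[([0.4901, -0.4184, 0.0013], 0.76), ([0.6932, -0.0246, 0.0421], 0.7), ([0.5141, -0.3321, 0.0026], 0.64), ([0.5641, -0.2281, 0.0003], 0.62), ([0.6918, 0.0544, 0.0457], 0.53)]
{"x":0.7,"y":0.4,"z":0.8,"rx":-0.1,"ry":0.0,"rz":-0.1}
```

View pics/grip.png

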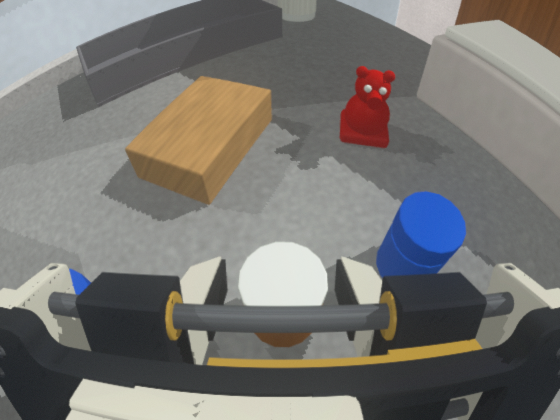

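The wrist view shows the white cap at (283,285), centred between the two fingers at (207,300) and (358,300). Close on it.

Request:
arm_command --series '[{"x":0,"y":0,"z":0,"rx":0,"ry":0,"rz":0},{"x":0,"y":0,"z":0,"rx":0,"ry":0,"rz":0},{"x":0,"y":0,"z":0,"rx":0,"ry":0,"rz":0},{"x":0,"y":0,"z":0,"rx":0,"ry":0,"rz":0}]' --hand 30 --squeeze 25

```text
time: 17.8
tool_pos: [0.5134, -0.3326, 0.0399]
tool_rot: [-3.138, -0.908, -0.615]
contact_force: [-1.8, 1.7, 3.7]
opening: 0.0416
grip_force: 25.0
```

Run:
```python
from h import *
F=R.from_euler('z',180,degrees=True)
s=observe(); print(s['time'],s['opening'],s['grip_force'],s['contact_force'],s['tool_pos'])
p0=np.array(s['tool_pos']);r0=R.from_euler('xyz',s['tool_rot'])
# waypoints: up, sideways in front of the pad above the open door
q=np.array(s['qpos']); W=[(p0,r0)]
up=p0+[0,0,.15]; fr=np.array([.56,.125,.185])
for t in np.linspace(0,1,6)[1:]: W.append((p0+(up-p0)*t,r0))
N=16
for t in np.linspace(0,1,N+1)[1:]:
    W.append((up+(fr-up)*t,tool(-35+36*t,52)*F))
for p,r in W:
    q,er=ik(np.array(p),r,q); print(q.round(2),round(er,4))
rows(W[:6]); rows([W[5]]+W[6:]+[W[-1]]*2)
```

```text
17.8 0.04164682525984245 24.999148696660995 [-1.83316189  1.68719941  3.67434796] [ 0.513392   -0.33260661  0.03991647]
[-0.77  0.71  2.23  2.95  0.71 -1.52] 0.0
[-0.77  0.63  2.23  2.93  0.63 -1.49] 0.0
[-0.77  0.55  2.21  2.9   0.54 -1.45] 0.0
[-0.77  0.48  2.19  2.85  0.45 -1.4 ] 0.0
[-0.77  0.4   2.17  2.78  0.35 -1.32] 0.0
[-0.77  0.34  2.15  2.67  0.3  -1.21] 0.0425
[-0.73  0.32  2.18  2.68  0.3  -1.23] 0.0272
[-0.69  0.31  2.2   2.7   0.3  -1.25] 0.013
[-0.64  0.29  2.22  2.73  0.3  -1.27] 0.0015
[-0.6   0.28  2.24  2.77  0.31 -1.3 ] 0.0
[-0.54  0.27  2.26  2.81  0.31 -1.33] 0.0
[-0.49  0.26  2.28  2.85  0.32 -1.36] 0.0
[-0.43  0.26  2.29  2.9   0.32 -1.4 ] 0.0
[-0.37  0.26  2.3   2.95  0.32 -1.44] 0.0
[-0.31  0.25  2.3   3.01  0.32 -1.48] 0.0
[-0.25  0.26  2.3   3.07  0.32 -1.52] 0.0
[-0.18  0.26  2.3   3.13  0.32 -1.56] 0.0
[-0.12  0.27  2.29  3.19  0.32 -1.6 ] 0.0
[-0.06  0.27  2.28  3.25  0.32 -1.65] 0.0
[ 0.    0.28  2.26  3.31  0.31 -1.69] 0.0
[ 0.06  0.29  2.24  3.36  0.31 -1.73] 0.0
[ 0.12  0.31  2.22  3.42  0.3  -1.77] 0.0
[{"x":24,"y":0,"z":-18,"rx":0.0,"ry":0.0,"rz"
[... 574 characters left out ...]
-76,"rx":12.4,"ry":-0.1,"rz":-9.8}, {"x":-71,"y":-201,"z":-87,"rx":14.2,"ry":-0.1,"rz":-11.2}, {"x":-80,"y":-226,"z":-98,"rx":15.9,"ry":-0.1,"rz":-12.6}, {"x":-89,"y":-251,"z":-108,"rx":17.7,"ry":-0.1,"rz":-14.0}, {"x":-98,"y":-276,"z":-119,"rx":19.5,"ry":-0.1,"rz":-15.4}, {"x":-107,"y":-301,"z":-130,"rx":21.2,"ry":-0.1,"rz":-16.8}, {"x":-116,"y":-326,"z":-141,"rx":23.0,"ry":-0.1,"rz":-18.1}, {"x":-125,"y":-351,"z":-152,"rx":24.8,"ry":-0.1,"rz":-19.5}, {"x":-134,"y":-376,"z":-163,"rx":26.6,"ry":-0.1,"rz":-20.9}, {"x":-143,"y":-401,"z":-174,"rx":28.3,"ry":-0.1,"rz":-22.3}, {"x":-143,"y":-401,"z":-174,"rx":28.3,"ry":-0.1,"rz":-22.3}, {"x":-143,"y":-401,"z":-174,"rx":28.3,"ry":-0.1,"rz":-22.3}]
```

Run:
```python
from h import *
F=R.from_euler('z',180,degrees=True)
s=observe()
p0=np.array(s['tool_pos']);r0=R.from_euler('xyz',s['tool_rot'])
q=np.array(s['qpos']); W=[(p0,r0)]
u1=p0+[0,0,.06];up=p0+[-.025,.017,.125]; fr=np.array([.555,.128,.165])
W+=[(p0+[0,0,.03],r0),(u1,r0),((u1+up)/2,r0),(up,r0)]
N=16
for t in np.linspace(0,1,N+1)[1:]:
    W.append((up+(fr-up)*t,tool(-35+36*t,52)*F))
for p,r in W:
    q,er=ik(np.array(p),r,q); print(round(q[4],2),round(er,4),end='; ')
rows(W[:5]); rows([W[4]]+W[5:]+[W[-1]]*2)
```

```text
0.71 0.0; 0.63 0.0; 0.54 0.0; 0.46 0.0; 0.38 0.0; 0.39 0.0; 0.4 0.0; 0.41 0.0; 0.42 0.0; 0.42 0.0; 0.43 0.0; 0.43 0.0; 0.43 0.0; 0.43 0.0; 0.42 0.0; 0.42 0.0; 0.41 0.0; 0.41 0.0; 0.4 0.0; 0.39 0.0; 0.38 0.0; [{"x":24,"y":0,"z":-18,"rx":0.0,"ry":0.0,"rz":0.0}, {"x":47,"y":0,"z":-37,"rx":0.0,"ry":0.0,"rz":0.0}, {"x":64,"y":0,"z":-69,"rx":0.0,"ry":0.0,"rz":0.0}, {"x":80,"y":0,"z":-101,"rx":0.0,"ry":0.0,"rz":0.0}]
[{"x":-8,"y":-25,"z":-10,"rx":1.7,"ry":-0.0,"rz":-1.5}, {"x":-15,"y":-50,"z":-20,"rx":3.5,"ry":-0.0,"rz":-2.9}, {"x":-23,"y":-75,"z":-30,"rx":5.3,"ry":-0.0,"rz":-4.3}, {"x":-31,"y":-100,"z":-39,"rx":7.1,"ry":-0.0,"rz":-5.7}, {"x":-39,"y":-125,"z":-49,"rx":8.8,"ry":-0.0,"rz":-7.1}, {"x":-46,"y":-151,"z":-59,"rx":10.6,"ry":-0.1,"rz":-8.5}, {"x":-54,"y":-176,"z":-69,"rx":12.4,"ry":-0.1,"rz":-9.8}, {"x":-62,"y":-201,"z":-79,"rx":14.2,"ry":-0.1,"rz":-11.2}, {"x":-70,"y":-226,"z":-89,"rx":15.9,"ry":-0.1,"rz":-12.6}, {"x":-77,"y":-251,"z":-98,"rx":17.7,"ry":-0.1,"rz":-14.0}, {"x":-85,"y":-276,"z":-108,"rx":19.5,"ry":-0.1,"rz":-15.4}, {"x":-93,"y":-301,"z":-118,"rx":21.2,"ry":-0.1,"rz":-16.8}, {"x":-101,"y":-326,"z":-128,"rx":23.0,"ry":-0.1,"rz":-18.1}, {"x":-108,"y":-351,"z":-138,"rx":24.8,"ry":-0.1,"rz":-19.5}, {"x":-116,"y":-376,"z":-148,"rx":26.6,"ry":-0.1,"rz":-20.9}, {"x":-124,"y":-401,"z":-157,"rx":28.3,"ry":-0.1,"rz":-22.3}, {"x":-124,"y":-401,"z":-157,"rx":28.3,"ry":-0.1,"rz":-22.3}, {"x":-124,"y":-401,"z":-157,"rx":28.3,"ry":-0.1,"rz":-22.3}]
```

Request:
arm_command --series '[{"x":5,"y":0,"z":-4,"rx":0,"ry":0,"rz":0},{"x":24,"y":0,"z":-18,"rx":0,"ry":0,"rz":0},{"x":47,"y":0,"z":-37,"rx":0,"ry":0,"rz":0},{"x":64,"y":0,"z":-69,"rx":0,"ry":0,"rz":0},{"x":80,"y":0,"z":-101,"rx":0,"ry":0,"rz":0},{"x":80,"y":0,"z":-101,"rx":0,"ry":0,"rz":0}]'

```text
time: 18.4
tool_pos: [0.4882, -0.3152, 0.1692]
tool_rot: [-3.14, -0.914, -0.613]
contact_force: [-0.6, 0.1, -0.9]
opening: 0.0413
grip_force: 25.0
```

Request:
arm_command --series '[{"x":-8,"y":-25,"z":-10,"rx":1.7,"ry":0,"rz":-1.5},{"x":-15,"y":-50,"z":-20,"rx":3.5,"ry":0,"rz":-2.9},{"x":-23,"y":-75,"z":-30,"rx":5.3,"ry":0,"rz":-4.3},{"x":-31,"y":-100,"z":-39,"rx":7.1,"ry":0,"rz":-5.7},{"x":-39,"y":-125,"z":-49,"rx":8.8,"ry":0,"rz":-7.1},{"x":-46,"y":-151,"z":-59,"rx":10.6,"ry":-0.1,"rz":-8.5},{"x":-54,"y":-176,"z":-69,"rx":12.4,"ry":-0.1,"rz":-9.8},{"x":-62,"y":-201,"z":-79,"rx":14.2,"ry":-0.1,"rz":-11.2},{"x":-70,"y":-226,"z":-89,"rx":15.9,"ry":-0.1,"rz":-12.6},{"x":-77,"y":-251,"z":-98,"rx":17.7,"ry":-0.1,"rz":-14.0},{"x":-85,"y":-276,"z":-108,"rx":19.5,"ry":-0.1,"rz":-15.4},{"x":-93,"y":-301,"z":-118,"rx":21.2,"ry":-0.1,"rz":-16.8},{"x":-101,"y":-326,"z":-128,"rx":23.0,"ry":-0.1,"rz":-18.1},{"x":-108,"y":-351,"z":-138,"rx":24.8,"ry":-0.1,"rz":-19.5},{"x":-116,"y":-376,"z":-148,"rx":26.6,"ry":-0.1,"rz":-20.9},{"x":-124,"y":-401,"z":-157,"rx":28.3,"ry":-0.1,"rz":-22.3},{"x":-124,"y":-401,"z":-157,"rx":28.3,"ry":-0.1,"rz":-22.3},{"x":-124,"y":-401,"z":-157,"rx":28.3,"ry":-0.1,"rz":-22.3},{"x":-124,"y":-401,"z":-157,"rx":28.3,"ry":-0.1,"rz":-22.3}]'

```text
time: 20.3
tool_pos: [0.5546, 0.1272, 0.164]
tool_rot: [3.142, -0.905, 0.016]
contact_force: [0.5, -0.6, -1.7]
opening: 0.042
grip_force: 25.0
```

Run:
```python
from h import *
import cv2
F=R.from_euler('z',180,degrees=True)
s=observe(); print(s['time'],np.round(s['qpos'],2),s['tool_pos'],s['tool_rot'],s['opening'],s['grip_force'])
for c in('top','wrist'):
    p=read_camera(c)
    for k in('pad','jar'):print(c,k,[(np.round(d['point'],4).tolist(),round(d['confidence'],2)) for d in mark_of(p,k)][:5])
cv2.imwrite('pics/carry.png',p['pixels'])
q=np.array(s['qpos']);r=tool(1,52)*F;W=[(np.array([.62,.129,.142]),r),(np.array([.655,.131,.117]),r),(np.array([.691,.1328,.097]),r),(np.array([.691,.1328,.087]),r)]
for p,rr in W: q,er=ik(p,rr,q);print(q.round(2),er)
go(W)
```

```text
20.3 [ 0.14  0.36  2.24  3.42  0.37 -1.76] [0.55458606 0.12719626 0.16398796] [ 3.14154084 -0.90505252  0.01614556] 0.04204327391286212 24.99928593635559
top pad [([0.6896, 0.1308, 0.0515], 0.67)]
top jar [([0.4931, -0.4173, 0.0031], 0.8), ([0.6942, -0.0209, 0.0443], 0.57), ([0.5564, 0.1245, 0.1233], 0.5), ([0.5632, -0.2316, 0.0014], 0.45)]
wrist pad [([0.6916, 0.1352, 0.0409], 0.74)]
wrist jar [([0.5557, 0.1283, 0.122], 0.88), ([0.6934, -0.0271, 0.0453], 0.86), ([0.6923, 0.0515, 0.0482], 0.8)]
[ 0.11  0.48  2.11  3.35  0.36 -1.71] 2.220446049250313e-15
[ 0.11  0.57  2.04  3.34  0.37 -1.7 ] 5.1110157772704655e-14
[ 0.1   0.64  1.95  3.33  0.36 -1.7 ] 4.679381881977917e-13
[ 0.1   0.66  1.95  3.32  0.39 -1.69] 5.776629175002766e-15
{"x":22.3,"y":-0.7,"z":65.2,"rx":0.1,"ry":0.1,"rz":-0.1}
{"x":24.2,"y":-2.1,"z":108.2,"rx":0.1,"ry":0.1,"rz":-0.1}
{"x":30.6,"y":-3.3,"z":148.9,"rx":0.1,"ry":0.1,"rz":-0.1}
{"x":22.8,"y":-3.3,"z":155.1,"rx":0.1,"ry":0.1,"rz":-0.1}
```

View pics/carry.png

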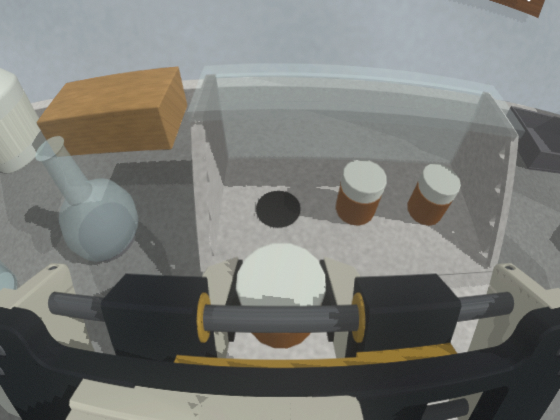

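The wrist view shows the jar held upright at (281,290), the empty pad at (278,209), and the shelved jars at (360,190) and (434,193). I'll refine the pad position from pixels.

Run:
```python
from h import *
import cv2
for c,box in(('wrist',(230,180,330,235)),('top',(215,140,260,175))):
    p=read_camera(c); m=trace(p,'pad')
    g=p['pixels'].max(2)
    M=np.zeros_like(g,bool); x0,y0,x1,y1=box; M[y0:y1,x0:x1]=g[y0:y1,x0:x1]<70
    n,lab,st,ce=cv2.connectedComponentsWithStats(M.astype(np.uint8)); k=1+st[1:,4].argmax()
    print(c,st[k],ce[k],[ (np.argwhere(d['pixels'])[:,::-1].mean(0).round(1),d['pixels'].sum(),round(d['confidence'],2)) for d in m][:2])
    rv=R.from_rotvec(np.ravel(p['rvec']));t=np.ravel(p['tvec']);K=p['K'];C=-rv.inv().apply(t)
    for u in [ce[k]]+[np.argwhere(d['pixels'])[:,::-1].mean(0) for d in m][:1]:
        if c=='wrist':
            v=np.array([(u[0]-K[0,2])/K[0,0],(u[1]-K[1,2])/K[1,1]]);a=np.hypot(*v); d=np.r_[v/a*np.sin(a),np.cos(a)]
        else: d=np.linalg.solve(K,[*u,1])
        d=rv.inv().apply(d); print((C+d*(.047-C[2])/d[2]).round(4))
```

```text
wrist [ 257  192   44   35 1227] [278.21678892 208.90790546] [(array([278.4, 209.2]), np.int64(1222), 0.96)]
[0.6918 0.1309 0.047 ]
[0.6914 0.1308 0.047 ]
top [230 154  15  15 171] [236.77777778 160.55555556] [(array([236.4, 160.7]), np.int64(204), 0.69), (array([268.2, 172.2]), np.int64(9907), 0.33)]
[0.694  0.1288 0.047 ]
[0.6935 0.13   0.047 ]
```

Request:
arm_command --series '[{"x":8,"y":0,"z":22,"rx":0,"ry":0,"rz":0},{"x":16,"y":0,"z":44,"rx":0,"ry":0,"rz":0},{"x":22,"y":-1,"z":65,"rx":0,"ry":0,"rz":0},{"x":23,"y":-1,"z":87,"rx":0,"ry":0,"rz":0},{"x":25,"y":-2,"z":108,"rx":0,"ry":0,"rz":0},{"x":28,"y":-2,"z":130,"rx":0,"ry":0,"rz":0},{"x":31,"y":-2,"z":149,"rx":0,"ry":0,"rz":0},{"x":31,"y":-2,"z":149,"rx":0,"ry":0,"rz":0},{"x":31,"y":-2,"z":149,"rx":0,"ry":0,"rz":0}]'

```text
time: 21.7
tool_pos: [0.6907, 0.1321, 0.0967]
tool_rot: [-3.141, -0.905, 0.017]
contact_force: [-0.0, -0.8, -1.1]
opening: 0.0416
grip_force: 25.0
```

Run:
```python
from h import *
F=R.from_euler('z',180,degrees=True)
s=observe(); print(s['time'],np.round(s['qpos'],2),s['tool_pos'],s['tool_rot'],s['contact_force'])
for c in('top','wrist'):
    p=read_camera(c)
    for k in('jar',):print(c,k,[(np.round(d['point'],4).tolist(),round(d['confidence'],2)) for d in mark_of(p,k)][:5])
r=R.from_euler('xyz',s['tool_rot']);go([(np.array([.6912,.1315,.0875]),r),(np.array([.6912,.1315,.086]),r)])
```

```text
21.7 [ 0.11  0.64  1.94  3.36  0.35 -1.72] [0.69074917 0.13205083 0.09667503] [-3.14149028 -0.90524992  0.01690701] [-0.03325746 -0.82641627 -1.08790625]
top jar [([0.5625, -0.2293, -0.0012], 0.76), ([0.6928, 0.0544, 0.0457], 0.58), ([0.6958, -0.0241, 0.0451], 0.54), ([0.4917, -0.4201, 0.004], 0.52), ([0.6942, 0.1289, 0.0565], 0.47)]
wrist jar [([0.6943, -0.0304, 0.0457], 0.79), ([0.6919, 0.1343, 0.0554], 0.63)]
{"x":-7.8,"y":0.8,"z":6.7,"rx":-0.0,"ry":-0.1,"rz":0.0}
{"x":-9.0,"y":0.8,"z":7.6,"rx":-0.0,"ry":-0.1,"rz":0.0}
```

Request:
arm_command --series '[{"x":-4,"y":0,"z":3,"rx":0,"ry":0,"rz":0},{"x":-6,"y":0,"z":5,"rx":0,"ry":0,"rz":0},{"x":-8,"y":0,"z":6,"rx":0,"ry":0,"rz":0},{"x":-8,"y":0,"z":6,"rx":0,"ry":0,"rz":0}]'

```text
time: 22.3
tool_pos: [0.691, 0.1321, 0.087]
tool_rot: [-3.141, -0.906, 0.017]
contact_force: [0.6, 0.6, 0.5]
opening: 0.0415
grip_force: 25.0
```

Request:
arm_command --series '[{"x":-1,"y":0,"z":1,"rx":0,"ry":0,"rz":0},{"x":-1,"y":0,"z":1,"rx":0,"ry":0,"rz":0}]'

```text
time: 22.5
tool_pos: [0.6919, 0.1322, 0.0869]
tool_rot: [-3.141, -0.909, 0.017]
contact_force: [-1.8, -0.6, 5.7]
opening: 0.0416
grip_force: 25.0
```

Request:
arm_command --series '[{"x":0,"y":0,"z":0,"rx":0,"ry":0,"rz":0},{"x":0,"y":0,"z":0,"rx":0,"ry":0,"rz":0},{"x":0,"y":0,"z":0,"rx":0,"ry":0,"rz":0}]' --hand 54

```text
time: 22.8
tool_pos: [0.6911, 0.1321, 0.0855]
tool_rot: [-3.141, -0.906, 0.017]
contact_force: [-0.2, -0.4, -0.9]
opening: 0.0536
grip_force: 0.0
```

Request:
arm_command --series '[{"x":0,"y":0,"z":-10,"rx":0,"ry":0,"rz":0},{"x":0,"y":0,"z":-25,"rx":0,"ry":0,"rz":0},{"x":0,"y":0,"z":-45,"rx":0,"ry":0,"rz":0},{"x":0,"y":0,"z":-70,"rx":0,"ry":0,"rz":0},{"x":0,"y":0,"z":-100,"rx":0,"ry":0,"rz":0},{"x":0,"y":0,"z":-130,"rx":0,"ry":0,"rz":0},{"x":0,"y":0,"z":-130,"rx":0,"ry":0,"rz":0},{"x":0,"y":0,"z":-130,"rx":0,"ry":0,"rz":0}]'

```text
time: 23.6
tool_pos: [0.5886, 0.1305, 0.1672]
tool_rot: [-3.141, -0.908, 0.017]
contact_force: [0.6, 0.0, 0.1]
opening: 0.0537
grip_force: 0.0
```

Run:
```python
from h import *
import cv2
s=observe(); print(s['time'],np.round(s['qpos'],3).tolist(),s['tool_pos'],s['tool_rot'],s['opening'])
for c in('top','wrist'):
    p=read_camera(c)
    for k in('jar','tab'):print(c,k,[(np.round(d['point'],4).tolist(),round(d['confidence'],2)) for d in mark_of(p,k)][:5])
cv2.imwrite('pics/placed.png',p['pixels'])
```

```text
23.6 [0.139, 0.389, 2.156, 3.447, 0.322, -1.786] [0.58860972 0.13053697 0.16718791] [-3.14089745 -0.90840023  0.01681949] 0.05374306311515541
top jar [([0.6934, 0.1322, 0.05], 0.7), ([0.6903, 0.0545, 0.0422], 0.68), ([0.4921, -0.4181, 0.0013], 0.65), ([0.694, -0.0219, 0.0452], 0.5), ([0.5625, -0.2289, -0.0019], 0.5)]
top tab [([0.4438, 0.0443, 0.062], 0.75), ([0.6929, 0.0505, 0.1619], 0.22)]
wrist jar [([0.6953, -0.0293, 0.0474], 0.96), ([0.6914, 0.0486, 0.045], 0.91), ([0.6942, 0.134, 0.0441], 0.83)]
wrist tab []
```

View pics/placed.png

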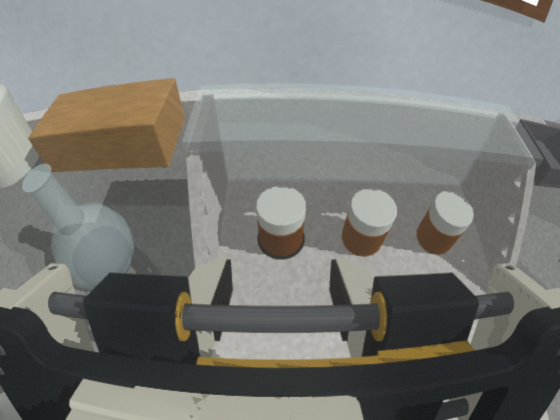

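The wrist view shows the jar standing upright at (281,222) with a thin, even dark pad rim round its foot, in row with the jars at (370,222) and (446,222). Now swing the wrist back to vertical over the tab.

Run:
```python
from h import *
F=R.from_euler('z',180,degrees=True)
s=observe(); q0=np.array(s['qpos'])
q,er=ik(np.array([.446,.050,.19]),tool(1,0)*F,[0,.2,1.7,0,1.2,1.57]);print(q.round(2),er)
qm=.5*(q0+q); qm[1]-=.12
from scipy.interpolate import PchipInterpolator,interp1d
f=interp1d([0,.5,1],[q0,qm,q],axis=0,kind='quadratic')
L=[fk(f(t)) for t in np.linspace(0,1,31)]
# lowest points of body (190x75, from 47 mm back) and fingertips
for k,(p,r) in enumerate(L):
    c=p+r.apply([[a,b,z] for a in(-.0375,.0375) for b in(-.095,.095) for z in(-.047,-.12)]+[[0,b,.019] for b in(-.05,.05)])
    if k%3==0: print(k,p.round(3),f(k/30)[4].round(2),'low',c[c[:,2].argmin()].round(3),'fwd',c[c[:,0].argmax()].round(3))
print(max(float((a[1].inv()*b[1]).magnitude()*57.3) for a,b in zip(L,L[1:])))
rows(L[:17]); np.save('path.npy',np.array([f(t) for t in np.linspace(0,1,31)]))
```

```text
[-0.06  0.26  1.81 -0.    1.07  1.49] 4.539620034411918e-10
0 [0.592 0.136 0.166] 0.32 low [0.606 0.186 0.154] fwd [0.608 0.086 0.154]
3 [0.622 0.16  0.236] 0.4 low [0.572 0.061 0.219] fwd [0.644 0.112 0.224]
6 [0.634 0.194 0.296] 0.47 low [0.598 0.092 0.264] fwd [0.662 0.151 0.282]
9 [0.627 0.232 0.337] 0.55 low [0.608 0.13  0.295] fwd [0.662 0.195 0.321]
12 [0.607 0.267 0.355] 0.62 low [0.602 0.165 0.308] fwd [0.646 0.236 0.335]
15 [0.578 0.289 0.348] 0.7 low [0.581 0.187 0.3  ] fwd [0.619 0.185 0.365]
18 [0.544 0.29  0.32 ] 0.77 low [0.55  0.187 0.277] fwd [0.598 0.192 0.334]
21 [0.512 0.267 0.281] 0.84 low [0.543 0.242 0.246] fwd [0.571 0.172 0.292]
24 [0.483 0.217 0.239] 0.92 low [0.505 0.184 0.203] fwd [0.54  0.121 0.254]
27 [0.46  0.142 0.205] 0.99 low [0.472 0.1   0.175] fwd [0.511 0.045 0.232]
30 [0.446 0.05  0.19 ] 1.07 low [0.445 0.1   0.171] fwd [ 0.485 -0.044  0.31 ]
6.807627446221473
[{"x":26,"y":-7,"z":-5,"rx":1.7,"ry":3.5,"rz":0.4}, {"x":51,"y":-14,"z":-12,"rx":3.8,"ry":6.8,"rz":0.8}, {"x":74,"y":-24,"z":-19,"rx":6.1,"ry":9.8,"rz":1.1}, {"x":95,"y":-34,"z":-28,"rx":8.7,"ry":12.4,"rz":1.3}, {"x":113,"y":-46,"z":-37,"rx":11.5,"ry":14.6,"rz":1.5}, {"x":129,"y":-58,"z":-47,"rx":14.6,"ry":16.4,"rz":1.6}, {"x":141,"y":-70,"z":-57,"rx":17.7,"ry":17.6,"rz":1.6}, {"x":151,"y":-83,"z":-67,"rx":21.0,"ry":18.4,"rz":1.4}, {"x":158,"y":-96,"z":-76,"rx":24.2,"ry":18.6,"rz":1.2}, {"x":161,"y":-108,"z":-86,"rx":27.4,"ry":18.3,"rz":1.0}, {"x":162,"y":-120,"z":-95,"rx":30.6,"ry":17.3,"rz":0.6}, {"x":159,"y":-131,"z":-103,"rx":33.5,"ry":15.9,"rz":0.2}, {"x":154,"y":-140,"z":-110,"rx":36.1,"ry":13.8,"rz":-0.3}, {"x":146,"y":-148,"z":-116,"rx":38.5,"ry":11.3,"rz":-0.8}, {"x":136,"y":-153,"z":-121,"rx":40.4,"ry":8.2,"rz":-1.3}, {"x":123,"y":-157,"z":-125,"rx":41.9,"ry":4.7,"rz":-1.7}]
```

Request:
arm_command --series '[{"x":26,"y":-7,"z":-5,"rx":1.7,"ry":3.5,"rz":0.4},{"x":51,"y":-14,"z":-12,"rx":3.8,"ry":6.8,"rz":0.8},{"x":74,"y":-24,"z":-19,"rx":6.1,"ry":9.8,"rz":1.1},{"x":95,"y":-34,"z":-28,"rx":8.7,"ry":12.4,"rz":1.3},{"x":113,"y":-46,"z":-37,"rx":11.5,"ry":14.6,"rz":1.5},{"x":129,"y":-58,"z":-47,"rx":14.6,"ry":16.4,"rz":1.6},{"x":141,"y":-70,"z":-57,"rx":17.7,"ry":17.6,"rz":1.6},{"x":151,"y":-83,"z":-67,"rx":21.0,"ry":18.4,"rz":1.4},{"x":158,"y":-96,"z":-76,"rx":24.2,"ry":18.6,"rz":1.2},{"x":161,"y":-108,"z":-86,"rx":27.4,"ry":18.3,"rz":1.0},{"x":162,"y":-120,"z":-95,"rx":30.6,"ry":17.3,"rz":0.6},{"x":159,"y":-131,"z":-103,"rx":33.5,"ry":15.9,"rz":0.2},{"x":154,"y":-140,"z":-110,"rx":36.1,"ry":13.8,"rz":-0.3},{"x":146,"y":-148,"z":-116,"rx":38.5,"ry":11.3,"rz":-0.8},{"x":136,"y":-153,"z":-121,"rx":40.4,"ry":8.2,"rz":-1.3},{"x":123,"y":-157,"z":-125,"rx":41.9,"ry":4.7,"rz":-1.7}]'

```text
time: 25.5
tool_pos: [0.5635, 0.2869, 0.3392]
tool_rot: [-2.408, -0.989, 0.016]
contact_force: [-0.4, 0.1, 0.2]
opening: 0.0539
grip_force: 0.0
```

Run:
```python
from h import *
s=observe(); q0=np.array(s['qpos']); Q=np.load('path.npy')
print(s['time'],q0.round(2),Q[16].round(2))
L=[fk(q0)]+[fk(x+(q0-Q[16])*(1-(i+1)/14)) for i,x in enumerate(Q[17:])]
print(max(float((a[1].inv()*b[1]).magnitude()*57.3) for a,b in zip(L,L[1:])),max(np.linalg.norm(a[0]-b[0]) for a,b in zip(L,L[1:])))
rows(L+[L[-1]]*2)
```

```text
25.5 [ 0.02  0.2   1.99  1.61  0.73 -0.05] [ 0.03  0.2   1.97  1.61  0.72 -0.04]
6.797810558494633 0.03198241937626194
[{"x":-14,"y":-4,"z":-2,"rx":1.1,"ry":-3.7,"rz":1.0}, {"x":-29,"y":-5,"z":-6,"rx":1.6,"ry":-7.7,"rz":2.2}, {"x":-45,"y":-4,"z":-11,"rx":1.6,"ry":-11.9,"rz":3.5}, {"x":-62,"y":0,"z":-17,"rx":1.0,"ry":-16.3,"rz":4.9}, {"x":-79,"y":7,"z":-25,"rx":-0.2,"ry":-20.8,"rz":6.4}, {"x":-97,"y":16,"z":-34,"rx":-2.0,"ry":-25.3,"rz":8.0}, {"x":-114,"y":28,"z":-45,"rx":-4.5,"ry":-29.8,"rz":9.6}, {"x":-130,"y":42,"z":-59,"rx":-7.6,"ry":-34.1,"rz":11.3}, {"x":-144,"y":59,"z":-73,"rx":-11.3,"ry":-38.3,"rz":13.0}, {"x":-157,"y":77,"z":-90,"rx":-15.7,"ry":-42.2,"rz":14.7}, {"x":-169,"y":96,"z":-108,"rx":-20.6,"ry":-45.8,"rz":16.4}, {"x":-178,"y":117,"z":-128,"rx":-26.0,"ry":-49.0,"rz":18.0}, {"x":-184,"y":139,"z":-149,"rx":-32.0,"ry":-51.8,"rz":19.4}, {"x":-188,"y":162,"z":-171,"rx":-38.4,"ry":-54.0,"rz":20.7}, {"x":-188,"y":162,"z":-171,"rx":-38.4,"ry":-54.0,"rz":20.7}, {"x":-188,"y":162,"z":-171,"rx":-38.4,"ry":-54.0,"rz":20.7}]
```

Request:
arm_command --series '[{"x":-14,"y":-4,"z":-2,"rx":1.1,"ry":-3.7,"rz":1.0},{"x":-29,"y":-5,"z":-6,"rx":1.6,"ry":-7.7,"rz":2.2},{"x":-45,"y":-4,"z":-11,"rx":1.6,"ry":-11.9,"rz":3.5},{"x":-62,"y":0,"z":-17,"rx":1.0,"ry":-16.3,"rz":4.9},{"x":-79,"y":7,"z":-25,"rx":-0.2,"ry":-20.8,"rz":6.4},{"x":-97,"y":16,"z":-34,"rx":-2.0,"ry":-25.3,"rz":8.0},{"x":-114,"y":28,"z":-45,"rx":-4.5,"ry":-29.8,"rz":9.6},{"x":-130,"y":42,"z":-59,"rx":-7.6,"ry":-34.1,"rz":11.3},{"x":-144,"y":59,"z":-73,"rx":-11.3,"ry":-38.3,"rz":13.0},{"x":-157,"y":77,"z":-90,"rx":-15.7,"ry":-42.2,"rz":14.7},{"x":-169,"y":96,"z":-108,"rx":-20.6,"ry":-45.8,"rz":16.4},{"x":-178,"y":117,"z":-128,"rx":-26.0,"ry":-49.0,"rz":18.0},{"x":-184,"y":139,"z":-149,"rx":-32.0,"ry":-51.8,"rz":19.4},{"x":-188,"y":162,"z":-171,"rx":-38.4,"ry":-54.0,"rz":20.7},{"x":-188,"y":162,"z":-171,"rx":-38.4,"ry":-54.0,"rz":20.7},{"x":-188,"y":162,"z":-171,"rx":-38.4,"ry":-54.0,"rz":20.7}]' --hand 60

```text
time: 27.1
tool_pos: [0.4487, 0.051, 0.1921]
tool_rot: [-3.138, -0.002, 0.017]
contact_force: [-0.4, 0.9, -0.8]
opening: 0.0599
grip_force: 0.0
```

Run:
```python
from h import *
s=observe(); print(s['time'],np.round(s['qpos'],2),s['tool_pos'],s['tool_rot'])
for c in('wrist','scene'):
    p=read_camera(c);print([(np.round(d['point'],4).tolist(),round(d['confidence'],2)) for d in mark_of(p,'tab')][:2])
r=tool(1,0)*R.from_euler('z',180,degrees=True)
go([([.446,.0505,.10],r),([.446,.0505,.061],r)])
```

```text
27.1 [-0.06  0.26  1.8   0.    1.08  1.49] [0.4487057  0.05097374 0.19209135] [-3.13815089e+00 -2.37169219e-03  1.66501976e-02]
[([0.4413, 0.0477, 0.056], 0.93)]
[([0.4424, 0.0489, 0.0546], 0.96)]
{"x":-2.9,"y":0.6,"z":92.5,"rx":-0.1,"ry":-0.2,"rz":-0.0}
{"x":-3.0,"y":0.7,"z":131.5,"rx":-0.1,"ry":-0.2,"rz":-0.0}
```

Request:
arm_command --series '[{"x":-3,"y":0,"z":40,"rx":0,"ry":0,"rz":0},{"x":-4,"y":0,"z":80,"rx":0,"ry":0,"rz":0},{"x":-4,"y":0,"z":110,"rx":0,"ry":0,"rz":0},{"x":-4,"y":0,"z":133,"rx":0,"ry":0,"rz":0},{"x":-4,"y":0,"z":133,"rx":0,"ry":0,"rz":0},{"x":-4,"y":0,"z":133,"rx":0,"ry":0,"rz":0}]'

```text
time: 27.9
tool_pos: [0.4453, 0.0508, 0.06]
tool_rot: [-3.14, -0.003, 0.016]
contact_force: [-0.6, -0.7, -0.4]
opening: 0.0599
grip_force: 0.0
```

Request:
arm_command --series '[{"x":0,"y":0,"z":0,"rx":0,"ry":0,"rz":0},{"x":0,"y":0,"z":0,"rx":0,"ry":0,"rz":0},{"x":0,"y":0,"z":0,"rx":0,"ry":0,"rz":0},{"x":0,"y":0,"z":0,"rx":0,"ry":0,"rz":0},{"x":0,"y":0,"z":0,"rx":0,"ry":0,"rz":0}]' --hand 10 --squeeze 35

```text
time: 28.4
tool_pos: [0.4454, 0.0496, 0.0599]
tool_rot: [3.141, -0.004, 0.017]
contact_force: [0.1, -6.3, 1.8]
opening: 0.0275
grip_force: 35.0
```

Run:
```python
from h import *
s=observe();p=np.array(s['tool_pos']);print(s['time'],p,s['opening'],s['grip_force'],s['contact_force'])
H=np.array([.617,.045]); v=np.array([p[0],p[2]])-H; r=np.hypot(*v); a=np.degrees(np.arctan2(*v));print(r,a)
T=[]
for x in np.linspace(a,30,19)[1:]:
    rr=r+(.1714-r)*min(1,(x-a)/60)
    c=H+rr*np.array([np.sin(np.radians(x)),np.cos(np.radians(x))]);T.append(([c[0],p[1]+.02*(c[0]-p[0]),c[1]],R.from_euler('xyz',s['tool_rot'])))
go(T)
```

```text
28.4 [0.4453936  0.0496022  0.05994362] 0.02750072930645454 35.00448524951935 [ 0.10745212 -6.2791606   1.8357693 ]
0.1722558204203867 -85.0231930501772
{"x":2.9,"y":0.0,"z":-19.0,"rx":0.0,"ry":0.0,"rz":0.0}
{"x":7.9,"y":-0.0,"z":-37.5,"rx":0.0,"ry":0.0,"rz":0.0}
{"x":14.9,"y":-0.0,"z":-55.4,"rx":0.0,"ry":0.0,"rz":0.0}
{"x":23.8,"y":-0.0,"z":-72.3,"rx":0.0,"ry":0.0,"rz":0.0}
{"x":34.6,"y":-0.1,"z":-88.1,"rx":0.0,"ry":0.0,"rz":0.0}
{"x":47.1,"y":-0.1,"z":-102.7,"rx":0.0,"ry":0.0,"rz":0.0}
{"x":61.1,"y":-0.1,"z":-115.7,"rx":0.0,"ry":0.0,"rz":0.0}
{"x":76.5,"y":-0.2,"z":-127.1,"rx":0.0,"ry":0.0,"rz":0.0}
{"x":93.0,"y":-0.2,"z":-136.7,"rx":0.0,"ry":0.0,"rz":0.0}
{"x":110.4,"y":-0.3,"z":-144.5,"rx":0.0,"ry":0.0,"rz":0.0}
{"x":128.6,"y":-0.3,"z":-150.3,"rx":0.0,"ry":0.0,"rz":0.0}
{"x":147.4,"y":-0.4,"z":-154.1,"rx":0.0,"ry":0.0,"rz":0.0}
{"x":166.4,"y":-0.4,"z":-155.7,"rx":0.0,"ry":0.0,"rz":0.0}
{"x":185.5,"y":-0.5,"z":-155.2,"rx":0.0,"ry":0.0,"rz":0.0}
{"x":204.5,"y":-0.5,"z":-152.6,"rx":0.0,"ry":0.0,"rz":0.0}
{"x":223.0,"y":-0.6,"z":-147.9,"rx":0.0,"ry":0.0,"rz":0.0}
{"x":240.9,"y":-0.7,"z":-141.2,"rx":0.0,"ry":0.0,"rz":0.0}
{"x":257.9,"y":-0.7,"z":-132.5,"rx":0.0,"ry":0.0,"rz":0.0}
```

Request:
arm_command --series '[{"x":3,"y":0,"z":-19,"rx":0,"ry":0,"rz":0},{"x":8,"y":0,"z":-37,"rx":0,"ry":0,"rz":0},{"x":15,"y":0,"z":-55,"rx":0,"ry":0,"rz":0},{"x":24,"y":0,"z":-72,"rx":0,"ry":0,"rz":0},{"x":35,"y":0,"z":-88,"rx":0,"ry":0,"rz":0},{"x":47,"y":0,"z":-103,"rx":0,"ry":0,"rz":0},{"x":61,"y":0,"z":-116,"rx":0,"ry":0,"rz":0},{"x":76,"y":0,"z":-127,"rx":0,"ry":0,"rz":0},{"x":93,"y":0,"z":-137,"rx":0,"ry":0,"rz":0},{"x":110,"y":0,"z":-145,"rx":0,"ry":0,"rz":0},{"x":129,"y":0,"z":-150,"rx":0,"ry":0,"rz":0},{"x":147,"y":0,"z":-154,"rx":0,"ry":0,"rz":0},{"x":166,"y":0,"z":-156,"rx":0,"ry":0,"rz":0},{"x":185,"y":0,"z":-155,"rx":0,"ry":0,"rz":0},{"x":204,"y":0,"z":-153,"rx":0,"ry":0,"rz":0},{"x":223,"y":0,"z":-148,"rx":0,"ry":0,"rz":0},{"x":241,"y":0,"z":-141,"rx":0,"ry":0,"rz":0},{"x":241,"y":0,"z":-141,"rx":0,"ry":0,"rz":0}]'

```text
time: 30.2
tool_pos: [0.6879, 0.0521, 0.2016]
tool_rot: [3.14, -0.006, 0.015]
contact_force: [3.1, -6.5, 3.1]
opening: 0.0277
grip_force: 35.0
```

Request:
arm_command --series '[{"x":9,"y":0,"z":4,"rx":0,"ry":0,"rz":0},{"x":14,"y":0,"z":7,"rx":0,"ry":0,"rz":0},{"x":14,"y":0,"z":7,"rx":0,"ry":0,"rz":0}]'

```text
time: 30.5
tool_pos: [0.6996, 0.0522, 0.1959]
tool_rot: [3.14, -0.003, 0.015]
contact_force: [-2.3, -6.8, 8.3]
opening: 0.0273
grip_force: 35.0
```

Request:
arm_command --series '[{"x":2,"y":0,"z":1,"rx":0,"ry":0,"rz":0},{"x":4,"y":0,"z":2,"rx":0,"ry":0,"rz":0},{"x":4,"y":0,"z":2,"rx":0,"ry":0,"rz":0}]'

```text
time: 30.8
tool_pos: [0.6999, 0.0522, 0.1957]
tool_rot: [3.139, 0.005, 0.015]
contact_force: [-23.4, -8.5, 22.0]
opening: 0.0277
grip_force: 35.0
```

Request:
arm_command --series '[{"x":0,"y":0,"z":0,"rx":0,"ry":0,"rz":0},{"x":0,"y":0,"z":0,"rx":0,"ry":0,"rz":0},{"x":0,"y":0,"z":0,"rx":0,"ry":0,"rz":0},{"x":0,"y":0,"z":-20,"rx":0,"ry":0,"rz":0},{"x":0,"y":0,"z":-50,"rx":0,"ry":0,"rz":0},{"x":0,"y":0,"z":-90,"rx":0,"ry":0,"rz":0},{"x":-80,"y":0,"z":-130,"rx":0,"ry":0,"rz":0},{"x":-130,"y":0,"z":-130,"rx":0,"ry":0,"rz":0},{"x":-180,"y":0,"z":-130,"rx":0,"ry":0,"rz":0},{"x":-230,"y":0,"z":-130,"rx":0,"ry":0,"rz":0},{"x":-230,"y":0,"z":-130,"rx":0,"ry":0,"rz":0}]' --hand 60

```text
time: 31.9
tool_pos: [0.4706, 0.051, 0.3217]
tool_rot: [-3.14, -0.003, 0.016]
contact_force: [0.3, 0.1, 1.4]
opening: 0.0599
grip_force: 0.0
```

Run:
```python
from h import *
import cv2
s=observe();print(s['time'],s['tool_pos'],s['contact_force'])
for c in('scene','top'):
    p=read_camera(c)
    if c=='scene':cv2.imwrite('pics/end.png',cv2.resize(p['pixels'][190:340,120:400],None,fx=2.8,fy=2.8,interpolation=0))
    for k in('tab','jar'):print(c,k,[(np.round(d['point'],4).tolist(),round(d['confidence'],2)) for d in mark_of(p,k)][:6])
```

```text
31.9 [0.47060628 0.05100824 0.32167241] [0.3105906  0.12162704 1.41681189]
scene tab [([0.6925, 0.0503, 0.202], 0.79)]
scene jar [([0.5604, -0.2258, 0.0028], 0.58), ([0.4877, -0.4183, -0.0067], 0.51)]
top tab [([0.6938, 0.0495, 0.2006], 0.65)]
top jar [([0.5623, -0.2285, 0.0001], 0.75), ([0.4932, -0.4195, -0.0016], 0.66)]
```

View pics/end.png

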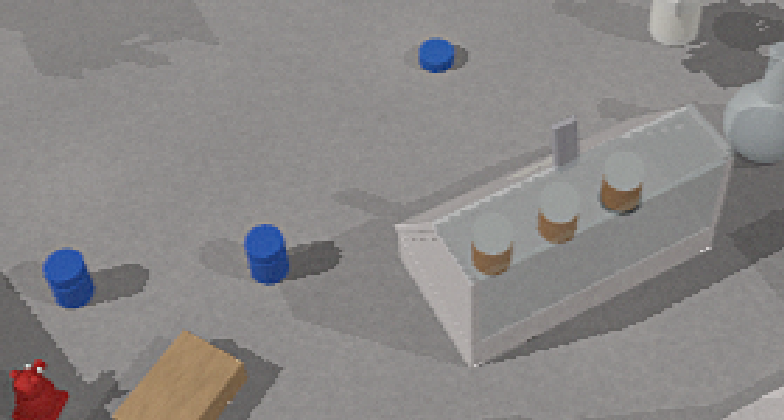

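Everything stands in place, with three jars in the row at (492,243), (558,213) and (622,183). The tab at (566,143) reads about 7 mm forward of closed, so I'll press it home with the closed fingers.

Request:
arm_command --series '[{"x":50,"y":1,"z":30,"rx":0,"ry":0,"rz":0},{"x":100,"y":1,"z":60,"rx":0,"ry":0,"rz":0},{"x":140,"y":1,"z":90,"rx":0,"ry":0,"rz":0},{"x":165,"y":1,"z":118,"rx":0,"ry":0,"rz":0},{"x":180,"y":1,"z":118,"rx":0,"ry":0,"rz":0},{"x":190,"y":1,"z":118,"rx":0,"ry":0,"rz":0},{"x":196,"y":1,"z":118,"rx":0,"ry":0,"rz":0},{"x":196,"y":1,"z":118,"rx":0,"ry":0,"rz":0}]' --hand 0

```text
time: 33.0
tool_pos: [0.6706, 0.0529, 0.2031]
tool_rot: [-3.14, -0.003, 0.016]
contact_force: [0.5, -0.2, 0.1]
opening: 0.0018
grip_force: 0.0
```

Request:
arm_command --series '[{"x":4,"y":0,"z":0,"rx":0,"ry":0,"rz":0},{"x":8,"y":0,"z":0,"rx":0,"ry":0,"rz":0},{"x":11,"y":0,"z":0,"rx":0,"ry":0,"rz":0},{"x":11,"y":0,"z":0,"rx":0,"ry":0,"rz":0}]'

```text
time: 33.4
tool_pos: [0.6741, 0.0532, 0.2042]
tool_rot: [-3.14, 0.014, 0.016]
contact_force: [-28.8, -1.4, 8.2]
opening: 0.0001
grip_force: 13.9
```

Request:
arm_command --series '[{"x":-20,"y":0,"z":0,"rx":0,"ry":0,"rz":0},{"x":-50,"y":0,"z":-20,"rx":0,"ry":0,"rz":0},{"x":-100,"y":0,"z":-50,"rx":0,"ry":0,"rz":0},{"x":-150,"y":0,"z":-100,"rx":0,"ry":0,"rz":0},{"x":-200,"y":0,"z":-120,"rx":0,"ry":0,"rz":0},{"x":-200,"y":0,"z":-120,"rx":0,"ry":0,"rz":0}]'

```text
time: 34.0
tool_pos: [0.478, 0.0499, 0.3266]
tool_rot: [-3.14, -0.007, 0.016]
contact_force: [-0.4, -0.1, 0.7]
opening: 0.0002
grip_force: 0.0
```

Run:
```python
from h import *
s=observe();print(s['time'],s['tool_pos'],s['contact_force'])
for c in('scene','top','scene','top'):
    p=read_camera(c); print(c,[(np.round(d['point'],4).tolist(),round(d['confidence'],2)) for d in mark_of(p,'tab')][:1])
```

```text
34.0 [0.47802462 0.04993646 0.32657576] [-0.37514269 -0.1120181   0.71391176]
scene [([0.6908, 0.0518, 0.2016], 0.9)]
top [([0.6932, 0.0474, 0.202], 0.73)]
scene [([0.692, 0.0506, 0.2029], 0.88)]
top [([0.6938, 0.0468, 0.2006], 0.68)]
```

Run:
```python
from h import *
import cv2
for c in('scene','top'):
    p=read_camera(c); m=trace(p,'tab')[0]['pixels']; cn=cv2.minAreaRect(np.argwhere(m)[:,::-1].astype(np.float32))
    ys,xs=np.nonzero(m); print(c,m.sum(),'mask box',xs.min(),xs.max(),ys.min(),ys.max(),'centroid',xs.mean().round(1),ys.mean().round(1))
    im=p['pixels'][ys.min()-10:ys.max()+12,xs.min()-12:xs.max()+12].copy(); S=12 if c=='scene' else 14
    big=cv2.resize(im,None,fx=S,fy=S,interpolation=0)[:600,:800]
    for a,col in((0,(0,200,0)),(.08,(0,0,255))):
        t=np.radians(29)-a; k=np.radians(-10)-a; P=[]
        for dl in(-.04,.017):
            for y in(-.014,.014):
              P.append((dl,y))
        pts=[]
        for dl,y in((-.04,-.014),(.017,-.014),(.017,.014),(-.04,.014)):
            x=.1714*np.sin(t)+dl*np.sin(k); z=.1714*np.cos(t)+dl*np.cos(k)
            pts.append((.617+x-.021*y,.051+.021*x+y,.045+z))
        q=cv2.projectPoints(np.array(pts),np.array(p['rvec'],float),np.array(p['tvec'],float),p['K'],None)[0][:,0]
        print(a,q.round(1).tolist(),q.mean(0).round(1))
        cv2.polylines(big,[((q-[xs.min()-12,ys.min()-10]+.5)*S).astype(np.int32)],True,col,1)
    cv2.imwrite('pics/tab_%s.png'%c,big)
a,b=[cv2.imread('pics/tab_%s.png'%c) for c in('scene','top')]
h=max(a.shape[0],b.shape[0]); o=np.zeros((h,a.shape[1]+b.shape[1],3),np.uint8); o[:a.shape[0],:a.shape[1]]=a;o[:b.shape[0],a.shape[1]:]=b
f=min(800/o.shape[1],600/o.shape[0],1);cv2.imwrite('pics/tabs.png',cv2.resize(o,None,fx=f,fy=f)); print(o.shape,f)
```

```text
scene 505 mask box 261 356 230 272 centroid 307.7 249.2
0 [[319.4, 253.9], [318.6, 238.5], [327.4, 234.5], [327.9, 249.9]] [323.3 244.2]
0.08 [[317.8, 250.1], [316.0, 233.7], [324.7, 229.7], [326.3, 246.1]] [321.2 239.9]
top 4145 mask box 206 318 149 190 centroid 263.6 169.4
0 [[266.0, 148.1], [265.1, 147.7], [254.0, 148.2], [255.4, 148.6]] [260.1 148.2]
0.08 [[266.0, 151.1], [265.3, 152.7], [254.0, 153.2], [255.3, 151.5]] [260.2 152.1]
(600, 1600, 3) 0.5
```

View pics/tabs.png

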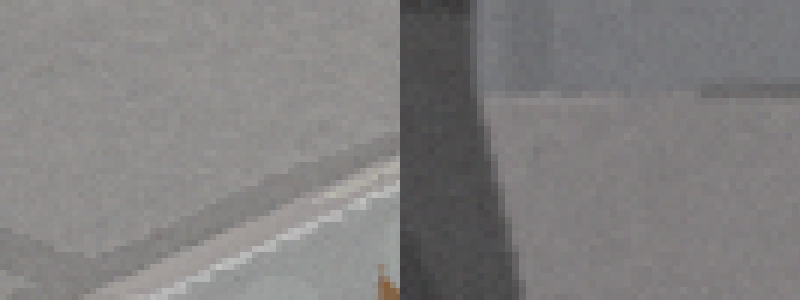

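```bash
python3 -c "
from cell import *
print(hand_in())"
```

```text
the job is handed in; nothing more can be done
None
```

I handed the job in at about 34 s of the 72 s allowed: the door was pulled fully down, the amber jar was stood upright on the pad in line with the other two, and the door was pushed back up. A final 29 N push did not move the door. The camera networks still put the tab about 7 mm forward of its listed closed position, which I judged to be within measurement error, though it could mean the door is very slightly ajar.

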